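Hang the parts bin on the slatwall

TASK

Hang the empty steel bin in the upper groove of the slatted board, about in the middle of the board: tip its front up, feel its hook strip into the groove, then turn the bin down gently, still holding it, until it hangs upright with the pad at the foot of its back resting on the board, and let go. The board's height is only roughly known, so go by touch and never force the bin or let it drop against the board; leave the other things on the table where they are.

Things in the scene. Friction and masses are not known exactly. Their poses are not given: they have to be found in the camera images.
- rack: Fixed stand: base plate 140 x 280 x 12 mm (40 mm before to 100 mm behind the face) and two posts 196 mm tall, inner faces 234 mm apart, 4 mm proud of the face. Between them a white slatted board 230 mm wide, 34 mm thick, with two level grooves. Origin on the table below the middle of the face; x out of the face, away from the robot, y along the grooves, z up.
- groove (a point): Middle of the upper groove on the face, NOMINAL height (152 mm) of its mouth's lower edge; the board is rigidly fixed up to 14 mm higher or lower, unmeasured. Axes as rack. Mouth 12 mm high; face strips 4 mm thick; cavity 30 mm deep from the face, 20 mm up above the mouth, 12 mm down below it. Board's top edge 36 mm above the mouth's lower edge; the other groove 76 mm below.
- bin_mid (a point): Centre of the loose open steel bin, half-way up: 110 deep (x), 52 wide (y), 60 mm tall, 3 mm walls, 0.18 to 0.35 kg. x to its front (that wall only 34 mm tall), z up; its back is 55 mm behind here, with a pad 3 mm thick on its lowest 12 mm. Starts standing, front away from the robot. Grip across the 52 mm width, 10 mm or more forward of here so the gripper clears the board.
- hook_web (a point): Where the underside of the hook strip leaves the bin's back: 55 mm behind and 26 mm above bin_mid, axes the same. Strip 44 mm wide, 4 mm thick: a level web runs 8 mm backward from the back, then a lip rises. Hung, the web rests on the mouth's lower edge, the lip bears on the back of the upper face strip and the foot pad on the face: this point is then 5 mm out; it droops 2 to 3 degrees.
- hook_tip (a point): Top edge of the hook's lip, 67.8 mm behind and 41.2 mm above bin_mid, axes the same. The lip is 14 mm long from the middle of the web's end, leaning 20 degrees back. Upright the hook is 16 mm tall: too tall for the mouth. With the front tipped up 30 to 42 degrees it goes in, rising along the lip a little; turning the bin down lifts the lip behind the upper face strip.
- toolpot: Bystander: terracotta pot 72 mm across, 75 mm tall, with wooden modelling tools in it up to 155 mm. Origin under its centre.
- bowl: Bystander: white ceramic bowl 110 mm across, 45 mm tall. Origin under its centre.
- spatula: Bystander: wooden spatula 240 mm long lying on the table, along its x.
- bin: The whole bin, origin under its centre on its underside, axes as bin_mid.
Mind the look-alikes: they are no part of the job. Leave any blue look-alike of the bin alone.

How it is judged:
On the way, in this order (a step that is already met when the one before it is completed fails the run):
1. the hook strip is in the upper groove while the bin is tipped front up (over 14 degrees) (x of hook_tip in the frame of groove between -0.03 and -0.006 m and z of hook_tip in the frame of groove between -0.022 and 0.034 m and y of hook_tip in the frame of groove between -0.06 and 0.06 m and angle between bin_mid's own z axis and vertical above 0.25 rad), for 0.1 s.
2. the bin is turned down (within 7 degrees of upright) while the fingers still hold it (x of hook_tip in the frame of groove below -0.0045 m and angle between bin_mid's own z axis and vertical below 0.12 rad and contact force between the fingers and bin above 1 N), for 0.1 s.
At the end, for the whole second after the job is handed in: The bin hangs at rest in the upper groove: hook tip over 4.5 mm behind the face, bin centre 55 to 65 mm out from it, within 50 mm of the middle and 6 to 46 mm below the nominal lower edge of the mouth, upright within 4.6 degrees, square within 5.7 degrees (x of hook_tip in the frame of groove below -0.0045 m and x of bin_mid in the frame of groove between 0.055 and 0.065 m and y of bin_mid in the frame of groove between -0.05 and 0.05 m and z of bin_mid in the frame of groove between -0.046 and -0.006 m and angle between bin_mid's own z axis and vertical below 0.08 rad and angle between the x axis of bin_mid and the x axis of groove, either way round below 0.1 rad and linear speed of bin below 0.02 m/s); the robot touches nothing.
It fails at once if the bin, held or pushed by the fingers, is pressed on the board or its stand with more than 20 N (contact force between bin and rack above 20 N and contact force between the fingers and bin above 1 N).
It fails at once if the bin is let swing down or drop against the board (turning faster than 5 rad/s, or moving faster than 0.35 m/s, in contact with it) (contact force between bin and rack above 0.2 N and (angular speed of bin above 5 rad/s or linear speed of bin above 0.35 m/s)).
It fails at once if the pot of tools is moved more than 30 mm or tipped (distance of toolpot from where it was at the start of the episode above 0.03 m or angle between toolpot's own z axis and vertical above 0.4 rad).
It fails at once if the bowl is moved more than 30 mm or tipped (distance of bowl from where it was at the start of the episode above 0.03 m or angle between bowl's own z axis and vertical above 0.4 rad).
It fails at once if the spatula is moved more than 30 mm or tipped (distance of spatula from where it was at the start of the episode above 0.03 m or angle between spatula's own z axis and vertical above 0.4 rad).
It also fails if it takes over 64 s, if anything falls off the work surface, if the arm or the gripper's body presses on something with over 40 N, if the wrist force passes 120 N, or if a joint passes its speed limit or range.

ROBOT

A 7-joint arm with a two-finger parallel gripper is mounted at the origin on the work surface. World frame = base frame: x ahead of the robot, y to its left, z up, the work surface at z = 0. Lengths are in m, angles in rad, forces in N, time in s.
With the tool pointing down it reaches from about 0.425 to 0.925 m from the base axis. Payload 6.8 kg.
Tool frame: the origin (TCP) lies between the finger pads; the fingertips stand 11 mm ahead of it and the grasp point (between the pads) lies 8 mm behind it; z points along the fingers, y is the line along which they close (so a half turn about z gives the same grasp; the last joint's range is limited). The gripper opens to 85 mm and grips with 20 to 120 N. Pads are 22 mm wide; open, the fingers measure 114 mm over their backs; the gripper's body (76 mm by 85 mm) begins 54 mm behind the grasp point. The pads swing forward as they close: fully open they stand 13 mm farther back than shut.
Start: joints at [1.179, 0.477, 0.022, 1.555, -0.011, 1.109, -0.083], TCP at [0.189, -0.648, 0.242] pointing down, gripper open.
Joint ranges: [-2.96, 2.96], [-0.34, 2.1], [-1.41, 1.46], [0.24, 2.44], [-1.37, 4.51], [0.17, 1.92], [-2.96, 2.96]. Speed limits (rad/s): [2.39, 2.39, 3.14, 3.14, 3.14, 3.14, 3.14].

INTERFACE

Orientations are given as a rotation vector (axis times angle).
In Python, from bench import r gives the robot as it stands.
- The arm moves only by the tool send_rows, never from a script. Its argument "deltas" is a list of rows, each an object of numbers: "dx", "dy", "dz": the shift along the world's x, y, z in mm; "rx", "ry", "rz": the turn, a rotation vector about the world's x, y, z in degrees. A call has 1 to 5 rows; each row is the pose to reach, as a shift and turn from the pose commanded when the call began; what a row does not reach only later rows make up. A row lasts 1/12 s, in which the tool goes at most 41.7 mm and 7.16 degrees, less where a joint would pass 70% of its speed; a pose out of reach is approached as far as the arm can. A call with a gripper value outside its range is refused whole. "jaw" is the finger opening in mm, from 0 to 85.4, set as the call begins (left out, the last holds). The fingers move at their own pace and stop on an object; "newtons" is the grip in N (left out, the last holds). Time passes only in rows, so rows that repeat a pose let the fingers close. It gives the time, the measured TCP pose, the force, the opening and the grip force at its end, in the units of the state.
- r.get_obs(): the state, without advancing time (a new reading comes with each control period).
- r.grab_frame(name): name is "side" or "top"; returns a dict with "frame" (480x640x3 uint8, blue, green, red), "z_map" (480x640 float32, m along the optical axis (not along the pixel's ray), 0 where there is no reading), "vertical_fov" (degrees; the focal length in pixels is half the picture's height over the tangent of half this angle, whatever the lens; pixels are square), "cx", "cy" (the principal point, pixels), "distortion" ([k1, k2, p1, p2, k3] as OpenCV has them; the pictures are not rectified), "xyz" and "orientation" of the camera in the world. Camera axes: x right, y down, z forward; pixel columns grow to the right and rows downward; lengths in m; the calibration is good to about 2 mm. A picture is of the moment at which its call begins.
- r.hand_in(): hands the job in; it is judged then, once.
The state is a dict: "clock": time; "joints": joint angles; "qvel": joint speeds; "tau": joint torques, N m; "tcp_pos": TCP position; "orientation": TCP orientation; "contact_force": force on the tool from outside, world axes, zero at the start; "moment": the same for the moment, N m; "grip_width": finger opening in m; "gripper_force": force on a finger pad.
Only numpy, scipy, OpenCV 4.12 (cv2) and the standard library are available. Lean on these libraries where they do the work, as an engineer would, in place of code of your own. Each camera call takes 0.05 s, during which the arm holds its last target. There are 200 camera calls.

## Working session

There is one attempt and no reset: what is moved stays moved. The work goes in short steps, Python scripts to look and compute and a tool call to move; the robot and the scene stay as the last step left them, time stands still between calls to the robot, and variables do not carry over. Pictures are saved under pics/ and viewed, at most 10 in all, crops included, and the job is handed in when it is done.

Besides the shell and the picture viewer there is one more tool, called after ">>>" as name([rows], argument=value, ...), one row to a line, values as JSON. send_rows: Moves the arm, as the interface text tells. Its arguments: {"type":"object","properties":{"deltas":{"type":"array","items":{"type":"object","properties":{"dx":{"type":"number"},"dy":{"type":"number"},"dz":{"type":"number"},"rx":{"type":"number"},"ry":{"type":"number"},"rz":{"type":"number"}}}},"jaw":{"type":"number"},"newtons":{"type":"number"}},"required":["deltas"]}

```bash
mkdir -p pics; cat > h.py <<'E'
import numpy as np, cv2, pickle
from scipy.spatial.transform import Rotation as R
def grab(r,name):
    f=r.grab_frame(name); pickle.dump(f,open(f'{name}.pkl','wb')); return f
def load(name): return pickle.load(open(f'{name}.pkl','rb'))
def cam(f):
    h,w=f['frame'].shape[:2]; fl=h/2/np.tan(np.radians(f['vertical_fov'])/2)
    K=np.array([[fl,0,f['cx']],[0,fl,f['cy']],[0,0,1]]); o=np.array(f['orientation'],float)
    return K,np.array(f['distortion'],float),R.from_rotvec(o.ravel()).as_matrix() if o.size==3 else o,np.array(f['xyz'])
def rays(f,px):
    K,D,M,t=cam(f); p=cv2.undistortPoints(np.array(px,float).reshape(-1,1,2),K,D).reshape(-1,2)
    return np.c_[p,np.ones(len(p))],M,t
def pts(f,px):   # by depth map
    d,M,t=rays(f,px); px=np.array(px,int).reshape(-1,2); z=f['z_map'][px[:,1],px[:,0]]
    return (d*z[:,None])@M.T+t
def plane(f,px,h):
    d,M,t=rays(f,px); v=d@M.T; return t+v*((h-t[2])/v[:,2])[:,None]
def cloud(f):
    h,w=f['frame'].shape[:2]; u,v=np.meshgrid(np.arange(w),np.arange(h))
    P=pts(f,np.c_[u.ravel(),v.ravel()]).reshape(h,w,3); P[f['z_map']==0]=np.nan; return P
E
python3 - <<'E'
from bench import r
from h import *
o=r.get_obs(); print(o)
for n in('side','top'):
    f=grab(r,n); cv2.imwrite(f'pics/{n}0.png',f['frame']); print(n,f['xyz'],f['orientation'],f['vertical_fov'],f['distortion'])
E
```

```text
{'clock': 0.0, 'joints': array([ 1.17888666,  0.47780419,  0.02236151,  1.55644389, -0.01150456,
        1.10927508, -0.08313682]), 'qvel': array([ 1.76785618e-03,  1.49446563e-03, -2.74746957e-04, -4.38079003e-04,
        1.31955022e-03, -4.50641458e-05,  1.20784632e-03]), 'tau': array([-8.34118055e-05, -5.96450758e+01,  1.60782259e+00, -2.81188881e+01,
        1.24867281e-02,  9.47058492e-03, -5.46988034e-06]), 'tcp_pos': array([ 0.18882941, -0.64746569,  0.24132656]), 'orientation': array([-3.10828157e+00, -4.44006968e-01,  6.16247604e-04]), 'contact_force': array([ 1.46564415,  0.02169283, -0.02698927]), 'moment': array([ 0.01336238, -0.01859797,  0.00529397]), 'gripper_force': 0.0, 'grip_width': 0.08535071728625551}
side [-0.1569425   0.73836383  0.98320566] [-0.9916333   2.41958243 -1.09032278] 47.60363015151 [-0.06512352  0.          0.          0.          0.        ]
top [ 0.26831906 -0.00438058  1.54803701] [-2.1034454   2.12818213 -0.16756104] 48.05353953640832 [-0.12838165  0.          0.          0.          0.        ]
```

View pics/top0.png

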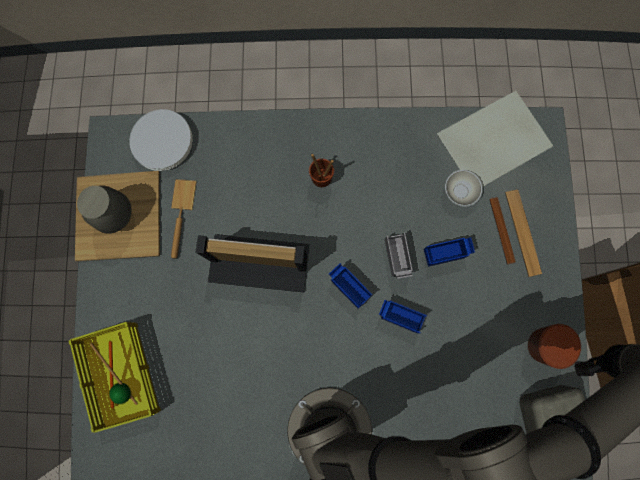

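View pics/side0.png

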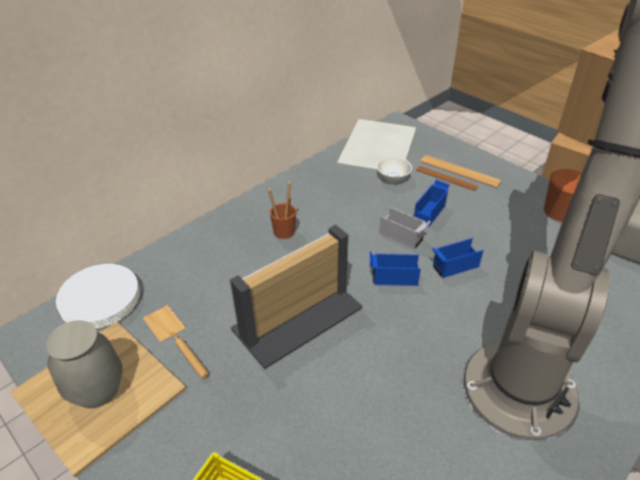

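Top view: the robot is at (330,425), world x points up and y points left. The rack is at (255,255), with its white face away from the robot. Bin candidates are the grey one at (400,255) and blue ones at (350,286), (402,316) and (449,251). The grey steel one fits the description. Bystanders are the pot at (321,172), the bowl at (464,188) and the spatula at (180,215). Next is an enlarged crop to confirm, plus measurements.

```bash
python3 - <<'E'
from h import *
f=load('top'); P=cloud(f); hsv=cv2.cvtColor(f['frame'],cv2.COLOR_BGR2HSV)
cv2.imwrite('pics/bin.png',np.hstack([cv2.resize(f['frame'][220:290,375:445],(400,400),interpolation=2),cv2.resize(load('side')['frame'][195:255,365:425+10],(400,400),interpolation=2)]))
roi=np.zeros((480,640),bool); roi[225:285,380:420]=1
m=roi&(P[...,2]>0.008)&(hsv[...,1]<70)
q=P[m]; print('bin',m.sum(),q.min(0),q.max(0))
for lo,hi in((.045,.2),(.02,.045),(.008,.2)):
    s=q[(q[:,2]>lo)&(q[:,2]<hi)]
    if len(s)>5: print(lo,len(s),s[:,:2].mean(0),s.min(0),s.max(0),cv2.minAreaRect(s[:,:2].astype(np.float32)*1000))
print('table z',np.nanmedian(P[340:400,200:280,2]))
roi[:]=0; roi[225:300,190:315]=1
m=roi&(P[...,2]>.12); q=P[m]; print('rack top',m.sum(),q.min(0),q.max(0),cv2.minAreaRect(q[:,:2].astype(np.float32)*1000))
for (u,v) in [(203,248),(301,257),(240,252),(270,255),(240,240),(270,243)]: print((u,v),P[v,u])
m=roi&(P[...,2]>.006)&(P[...,2]<.03);q=P[m]; print('base',m.sum(),cv2.minAreaRect(q[:,:2].astype(np.float32)*1000))
E
```

```text
bin 533 [ 0.40413053 -0.27039229  0.00801494] [ 0.57539493 -0.15907816  0.07834695]
0.045 261 [ 0.46179047 -0.20643387] [ 0.41494259 -0.23736129  0.04513767] [ 0.54424503 -0.16798573  0.07834695] ((479.6321105957031, -203.4150390625), (125.4212646484375, 53.86160659790039), 9.072710990905762)
0.02 124 [ 0.49878315 -0.200489  ] [ 0.42785081 -0.23298818  0.02011509] [ 0.54358132 -0.16780008  0.04430592] ((486.5460510253906, -201.27374267578125), (110.51714324951172, 51.695091247558594), 9.251367568969727)
0.008 533 [ 0.47850433 -0.20472578] [ 0.40413053 -0.27039229  0.00801494] [ 0.57539493 -0.15907816  0.07834695] ((490.4739074707031, -217.07366943359375), (169.51052856445312, 111.58625793457031), 1.830607295036316)
table z 0.0007401675557390242
rack top 1834 [0.44247231 0.05737542 0.12022044] [0.52020057 0.33619283 0.20551236] ((481.0323791503906, 197.19630432128906), (277.4449157714844, 46.81593704223633), 83.38404846191406)
(203, 248) [0.48555261 0.31701827 0.19449195]
(301, 257) [0.45909015 0.06445575 0.19560919]
(240, 252) [0.47503132 0.22178527 0.18787685]
(270, 255) [0.46718523 0.14492455 0.1819631 ]
(240, 240) [0.53747948 0.25191994 0.00990486]
(270, 243) [0.52750435 0.16395041 0.00960673]
base 2943 ((474.57891845703125, 219.169189453125), (365.6122131347656, 218.01002502441406), 89.6064224243164)
```

View pics/bin.png

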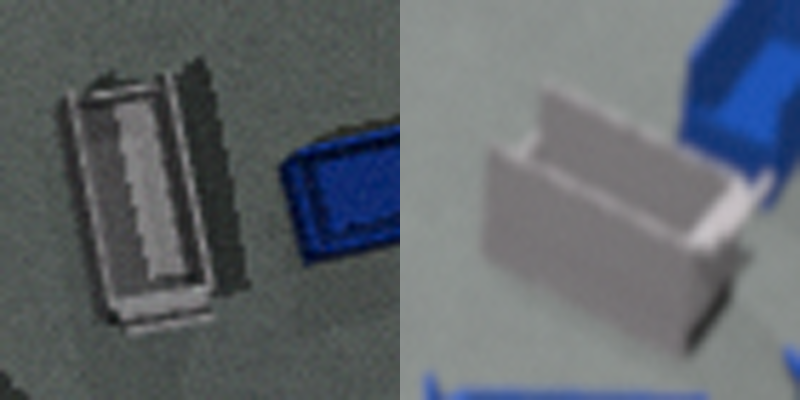

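The crop confirms the grey bin. Its hook strip and back face the robot (top view, lower end at about (402,275)) and its low front faces away, so it matches the description. Next I measure the rack precisely.

```bash
python3 - <<'E'
from h import *
f=load('top'); P=cloud(f); hsv=cv2.cvtColor(f['frame'],cv2.COLOR_BGR2HSV)
Z=P[...,2]
roi=np.zeros((480,640),bool); roi[225:300,190:315]=1
wood=roi&(hsv[...,1]>60)&(hsv[...,2]>110)&(Z>.15); white=roi&(hsv[...,1]<60)&(hsv[...,2]>120)&(Z>.1)
w2=cv2.erode(wood.astype(np.uint8),np.ones((3,3)))>0
print('wood',wood.sum(),w2.sum(),'z pct',np.percentile(Z[w2],[10,50,90]),'white',white.sum(),np.percentile(Z[white],[10,50,90]))
post=roi&(Z>.185)&(hsv[...,2]<70)
n,l,s,c=cv2.connectedComponentsWithStats(post.astype(np.uint8))
for i in range(1,n):
    if s[i,4]<30: continue
    vu=np.argwhere(l==i)[:,::-1]; z=Z[l==i]; q=plane(f,vu,.196)[:,:2]*1000
    print('post',s[i],np.median(z),q.mean(0),cv2.minAreaRect(q.astype(np.float32)),'top edge',q.max(0))
# front edge of board top: per column topmost board pixel
h=.185; E=[]
m=(wood|white)
for u in range(215,292,4):
    v=np.flatnonzero(m[:,u]); E.append((u,v.min()-.5))
e=plane(f,E,h)[:,:2]; a=np.polyfit(e[:,1],e[:,0],1); print('front edge x=a*y+b',a,'res',np.std(e[:,0]-np.polyval(a,e[:,1]))*1e3,'yaw',-np.degrees(np.arctan(a[0])))
# back-lower wood edge
E=[(u,np.flatnonzero(m[:,u]).max()+.5) for u in range(215,292,4)]
e=plane(f,E,h)[:,:2]; b=np.polyfit(e[:,1],e[:,0],1); print('back',b)
# base plate outline (dark, low) 
base=roi&(Z<.03)&(hsv[...,2]<62); print('base dark',base.sum())
cv2.imwrite('pics/rack.png',np.hstack([cv2.resize(f['frame'][225:300,190:315],(750,450),interpolation=2)]))
E
```

```text
wood 993 720 z pct [0.18055241 0.18416113 0.18771891] white 97 [0.17985874 0.183818   0.18705208]
post [196 235  12  19 170] 0.1960868895737986 [495.22726879 322.49759025] ((495.1091613769531, 321.32879638671875), (27.208337783813477, 46.81572723388672), 83.52815246582031) top edge [519.47441074 335.21941096]
post [294 245  10  20 152] 0.1963659472379532 [465.55027591  69.85758456] ((465.7462158203125, 69.65389251708984), (21.411117553710938, 46.93854904174805), 82.7673568725586) top edge [490.05164675  82.25688653]
front edge x=a*y+b [0.11579101 0.47705389] res 0.7606251308044032 yaw -6.604922175022915
back [0.11593721 0.44371683]
base dark 3580
```

View pics/rack.png

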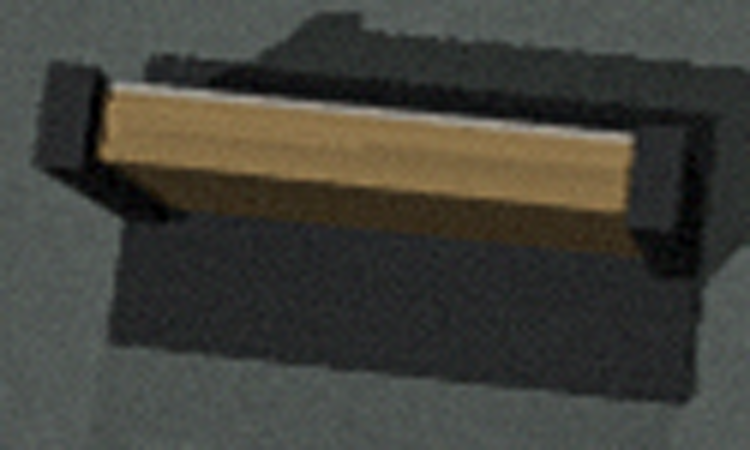

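Rack: face middle at about (0.4996, 0.1933), yaw −6.6°. The board top is at about 0.184, so the mouth's lower edge should be near 0.148. In the crop, the white face edge runs from (105,85) to (635,135). Bin: centre (0.486, −0.202), yaw 9.1°. I'll move above the grasp point, 25 mm forward of the bin centre.

>>> send_rows([
  {"dx": 24, "dy": 33},
  {"dx": 48, "dy": 66},
  {"dx": 72, "dy": 99},
  {"dx": 96, "dy": 132},
  {"dx": 120, "dy": 165, "rz": -4},
], jaw=72, newtons=60)

```text
$.deltas[0]: bad value
```

>>> send_rows([
  {"dx": 24, "dy": 33},
  {"dx": 48, "dy": 66},
  {"dx": 72, "dy": 99},
  {"dx": 96, "dy": 132},
  {"dx": 120, "dy": 165, "dz": -20, "rz": -3},
])

```text
$.deltas[0]: bad value
```

>>> send_rows([
  {"dx": 24, "dy": 33, "dz": -20},
  {"dx": 48, "dy": 66, "dz": -40},
  {"dx": 72, "dy": 99, "dz": -60},
  {"dx": 82, "dy": 119.5, "dz": -80},
  {"dx": 82, "dy": 119.5, "dz": -80},
])

```text
$.deltas[0]: bad value
```

```bash
python3 - <<'E'
from bench import r
from h import *
o=r.get_obs(); M=R.from_rotvec(o['orientation']).as_matrix(); print(o['clock'],o['tcp_pos'],'y',M[:,1],'z',M[:,2],o['joints'],o['contact_force'])
E
cat > plan.py <<'E'
import numpy as np, heapq, cv2, pickle
# 2D (rack x out, z up from lower edge of mouth), mm, 0.25 mm field
s=.25; x0,z0=-60,-90; W,H=int(200/s),int(170/s)
img=np.ones((H,W),np.uint8)
def box(a,b,c,d): img[int((c-z0)/s):int((d-z0)/s),int((a-x0)/s):int((b-x0)/s)]=0
box(-34,0,-90,36)
def hole(a,b,c,d): img[int((c-z0)/s):int((d-z0)/s),int((a-x0)/s):int((b-x0)/s)]=1
hole(-30,-4,-12,32); hole(-4,0,0,12); hole(-30,-4,-88,-44); hole(-4,0,-76,-64)
D=cv2.distanceTransform(img,cv2.DIST_L2,5)*s
def seg(a,b,n): return np.linspace(a,b,n)
l=np.array([-np.sin(np.radians(20)),np.cos(np.radians(20))]); n=np.array([l[1],-l[0]]); b=np.array([-63,28.])
poly=[seg((-55,-30),(-55,26),60),seg((-58,-30),(-58,-18),12),seg((-55,30),(-20,30),36),seg((-55,26),(-63,26),12),seg((-55,30),(-62,30),8),
 seg(b+2*n,b+14*l+2*n,24),seg(b-2*n,b+14*l-2*n,24),seg(b+14*l+2*n,b+14*l-2*n,6),seg((-63,26),b-2*n,4)]
G=[seg((-17,64),(67,64),85),seg((-17,64),(-17,110),47)]
B=np.vstack(poly+G)-np.array([-55,26])
xs=np.arange(-6,30.1,.5); zs=np.arange(-14,20.1,.5); ph=np.arange(-4,44.1,1.)
C=np.zeros((len(ph),len(xs),len(zs)))
for i,p in enumerate(np.radians(ph)):
    c,q=np.cos(p),np.sin(p); Q=B@np.array([[c,q],[-q,c]])
    X=Q[:,0][None]+xs[:,None]; Z=Q[:,1][None]+zs[:,None]
    m=np.full((len(xs),len(zs)),99.)
    for k in range(len(Q)):
        ix=np.clip(((X[:,k]-x0)/s).astype(int),0,W-1); iz=np.clip(((Z[:,k]-z0)/s).astype(int),0,H-1)
        m=np.minimum(m,D[np.ix_(iz,ix)].T)
    C[i]=m
pickle.dump((ph,xs,zs,C),open('C.pkl','wb'))
for p in (42,38,34,30,26,22,18,14,10,6,2,0,-2):
    i=list(ph).index(p); print(p,[(float(x),round(float(C[i,list(xs).index(x)].max()),1),float(zs[C[i,list(xs).index(x)].argmax()])) for x in (20,16,13,11,9,7,6,5,4,3)])
E
python3 plan.py
```

```text
0.1 [ 0.18883539 -0.64753259  0.24144033] y [ 0.27997672 -0.96000546 -0.00159555] z [-5.53755739e-04  1.50051722e-03 -9.99998721e-01] [ 1.17892578  0.47771422  0.02235274  1.5563169  -0.01150972  1.10928919
 -0.08310733] [-0.61130464  0.61570758  0.77931175]
42 [(20.0, 4.0, 4.0), (16.0, 2.9, 4.5), (13.0, 2.3, 5.5), (11.0, 2.3, 7.0), (9.0, 2.4, 8.0), (7.0, 2.9, 8.5), (6.0, 2.8, 8.5), (5.0, 2.4, 8.0), (4.0, 2.0, 7.5), (3.0, 1.6, 7.5)]
38 [(20.0, 4.0, 2.5), (16.0, 2.7, 3.5), (13.0, 2.0, 4.5), (11.0, 2.2, 6.0), (9.0, 2.1, 7.0), (7.0, 2.5, 8.0), (6.0, 3.0, 8.0), (5.0, 2.5, 7.5), (4.0, 2.1, 7.5), (3.0, 1.9, 7.0)]
34 [(20.0, 4.1, 1.5), (16.0, 2.5, 2.5), (13.0, 1.8, 3.5), (11.0, 1.8, 5.0), (9.0, 1.8, 6.0), (7.0, 2.5, 7.0), (6.0, 2.8, 7.0), (5.0, 2.8, 7.0), (4.0, 2.4, 7.0), (3.0, 2.2, 6.5)]
30 [(20.0, 4.2, 0.5), (16.0, 2.3, 1.0), (13.0, 1.3, 2.5), (11.0, 1.4, 4.0), (9.0, 1.6, 5.5), (7.0, 2.2, 6.0), (6.0, 2.8, 6.5), (5.0, 3.0, 7.0), (4.0, 2.8, 6.5), (3.0, 2.5, 6.5)]
26 [(20.0, 4.6, -0.5), (16.0, 2.4, 0.0), (13.0, 1.2, 1.5), (11.0, 1.0, 3.0), (9.0, 1.3, 4.5), (7.0, 2.0, 5.5), (6.0, 2.3, 6.0), (
[... 828 characters left out ...]
.2, -4.0), (11.0, 0.0, -14.0), (9.0, 0.0, -14.0), (7.0, 0.0, -14.0), (6.0, 0.7, 1.5), (5.0, 1.2, 2.0), (4.0, 1.8, 3.0), (3.0, 2.4, 3.5)]
2 [(20.0, 7.1, -7.0), (16.0, 3.8, -6.0), (13.0, 1.6, -4.5), (11.0, 0.2, -3.5), (9.0, 0.0, -14.0), (7.0, 0.0, -14.0), (6.0, 0.2, 0.5), (5.0, 0.8, 1.0), (4.0, 1.3, 2.0), (3.0, 1.8, 2.0)]
0 [(20.0, 7.5, -7.5), (16.0, 4.1, -6.5), (13.0, 1.8, -5.0), (11.0, 0.3, -4.0), (9.0, 0.0, -14.0), (7.0, 0.0, -14.0), (6.0, 0.0, -14.0), (5.0, 0.3, 0.5), (4.0, 1.2, 1.0), (3.0, 0.2, 0.0)]
-2 [(20.0, 7.8, -8.0), (16.0, 4.3, -7.0), (13.0, 2.0, -5.5), (11.0, 0.3, -4.5), (9.0, 0.0, -14.0), (7.0, 0.0, -14.0), (6.0, 0.0, -14.0), (5.0, 0.2, 0.0), (4.0, 0.0, -14.0), (3.0, 0.0, -14.0)]
```

All row fields are required, so I'm resending with all six.

>>> send_rows([
  {"dx": 24, "dy": 33, "dz": 0, "rx": 0, "ry": 0, "rz": 0},
  {"dx": 48, "dy": 66, "dz": 0, "rx": 0, "ry": 0, "rz": 0},
  {"dx": 72, "dy": 99, "dz": 0, "rx": 0, "ry": 0, "rz": 0},
  {"dx": 96, "dy": 132, "dz": 0, "rx": 0, "ry": 0, "rz": 0},
  {"dx": 120, "dy": 165, "dz": 0, "rx": 0, "ry": 0, "rz": -4},
], jaw=72, newtons=60)

```text
clock: 0.52
tcp_pos: [0.3096, -0.4811, 0.2419]
orientation: [-3.123, -0.335, 0.0]
contact_force: [0.9, 0.4, 0.2]
grip_width: 0.072
gripper_force: 0.0
```

>>> send_rows([
  {"dx": 24, "dy": 33, "dz": 0, "rx": 0, "ry": 0, "rz": 0},
  {"dx": 48, "dy": 66, "dz": 0, "rx": 0, "ry": 0, "rz": 0},
  {"dx": 72, "dy": 99, "dz": 0, "rx": 0, "ry": 0, "rz": 0},
  {"dx": 96, "dy": 132, "dz": 0, "rx": 0, "ry": 0, "rz": 0},
  {"dx": 120, "dy": 165, "dz": -20, "rx": 0, "ry": 0, "rz": -3},
])

```text
clock: 0.93
tcp_pos: [0.4299, -0.3196, 0.2267]
orientation: [3.128, 0.255, 0.008]
contact_force: [1.3, -1.0, 0.4]
grip_width: 0.0722
gripper_force: 0.0
```

>>> send_rows([
  {"dx": 24, "dy": 33, "dz": -20, "rx": 0, "ry": 0, "rz": 0},
  {"dx": 48, "dy": 66, "dz": -40, "rx": 0, "ry": 0, "rz": 0},
  {"dx": 72, "dy": 99, "dz": -60, "rx": 0, "ry": 0, "rz": 0},
  {"dx": 82, "dy": 119.5, "dz": -80, "rx": 0, "ry": 0, "rz": 0},
  {"dx": 82, "dy": 119.5, "dz": -80, "rx": 0, "ry": 0, "rz": 0},
])

```text
clock: 1.35
tcp_pos: [0.5102, -0.1925, 0.1398]
orientation: [-3.124, -0.269, 0.006]
contact_force: [-0.3, 0.7, -0.4]
grip_width: 0.0724
gripper_force: 0.0
```

```bash
python3 - <<'E'
from bench import r
from h import *
o=r.get_obs(); M=R.from_rotvec(o['orientation']).as_matrix(); print(o['clock'],o['tcp_pos'],'y',M[:,1],np.degrees(np.arctan2(-M[1,1],-M[0,1])),'z',M[:,2],o['joints'],o['contact_force'],o['grip_width'])
E
```

```text
1.35 [ 0.5101926  -0.19246965  0.139844  ] y [ 0.17124317 -0.98520729 -0.00650964] 99.86031827391142 z [-0.0041846   0.00587986 -0.99997396] [ 0.40476974  0.40071212 -0.19332228  1.94600412  0.09708286  0.80935493
 -1.23975223] [-0.31675016  0.66943959 -0.37930702] 0.07241961819850343
```

>>> send_rows([
  {"dx": 0, "dy": 0, "dz": -20, "rx": 0, "ry": 0, "rz": -0.5},
  {"dx": 0, "dy": 0, "dz": -45, "rx": 0, "ry": 0, "rz": -0.5},
  {"dx": 0, "dy": 0, "dz": -50, "rx": 0, "ry": 0, "rz": -0.5},
  {"dx": 0, "dy": 0, "dz": -50, "rx": 0, "ry": 0, "rz": -0.5},
  {"dx": 0, "dy": 0, "dz": -50, "rx": 0, "ry": 0, "rz": -0.5},
])

```text
clock: 1.77
tcp_pos: [0.5089, -0.2015, 0.0943]
orientation: [-3.132, -0.239, 0.001]
contact_force: [-0.1, 0.4, 0.1]
grip_width: 0.0719
gripper_force: 0.0
```

```bash
python3 - <<'E'
from bench import r
from h import *
o=r.get_obs(); M=R.from_rotvec(o['orientation']).as_matrix(); print(o['clock'],o['tcp_pos'],np.degrees(np.arctan2(-M[1,1],-M[0,1])),'z',M[:,2])
f=grab(r,'top'); c=f['frame'][200:300,340:460]; s=grab(r,'side')['frame'][150:260,360:480]
cv2.imwrite('pics/pre.png',np.hstack([cv2.resize(c,(400,333),interpolation=2),cv2.resize(s,(400,333),interpolation=2)]))
E
```

```text
1.7667 [ 0.50886524 -0.20150392  0.09428944] 98.73897136528157 z [-5.60655096e-04  1.31805091e-04 -9.99999834e-01]
```

View pics/pre.png

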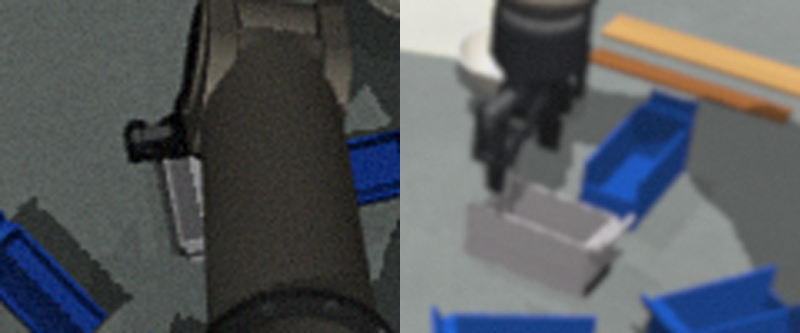

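The gripper is above the forward part of the grey bin (left crop (165,140); right crop (520,150)), with the fingers straddling its width. I'll descend.

>>> send_rows([
  {"dx": 1, "dy": 0, "dz": -20, "rx": 0, "ry": 0, "rz": 0},
  {"dx": 1, "dy": 0, "dz": -40, "rx": 0, "ry": 0, "rz": 0},
  {"dx": 1, "dy": 0, "dz": -58, "rx": 0, "ry": 0, "rz": 0},
  {"dx": 1, "dy": 0, "dz": -61, "rx": 0, "ry": 0, "rz": 0},
  {"dx": 1, "dy": 0, "dz": -61, "rx": 0, "ry": 0, "rz": 0},
])

```text
clock: 2.28
tcp_pos: [0.5098, -0.2013, 0.033]
orientation: [-3.132, -0.24, 0.001]
contact_force: [0.2, 0.8, 0.2]
grip_width: 0.0718
gripper_force: 0.0
```

>>> send_rows([
  {"dx": 0, "dy": 0, "dz": 0, "rx": 0, "ry": 0, "rz": 0},
  {"dx": 0, "dy": 0, "dz": 0, "rx": 0, "ry": 0, "rz": 0},
  {"dx": 0, "dy": 0, "dz": 0, "rx": 0, "ry": 0, "rz": 0},
])

```text
clock: 2.53
tcp_pos: [0.5109, -0.2016, 0.0343]
orientation: [3.132, 0.24, 0.003]
contact_force: [-0.0, -0.4, -0.4]
grip_width: 0.0721
gripper_force: 0.0
```

>>> send_rows([
  {"dx": 0, "dy": 0, "dz": 0, "rx": 0, "ry": 0, "rz": 0},
  {"dx": 0, "dy": 0, "dz": 0, "rx": 0, "ry": 0, "rz": 0},
  {"dx": 0, "dy": 0, "dz": 0, "rx": 0, "ry": 0, "rz": 0},
  {"dx": 0, "dy": 0, "dz": 0, "rx": 0, "ry": 0, "rz": 0},
  {"dx": 0, "dy": 0, "dz": 0, "rx": 0, "ry": 0, "rz": 0},
], jaw=40, newtons=60)

```text
clock: 2.95
tcp_pos: [0.5107, -0.2013, 0.034]
orientation: [3.132, 0.24, 0.002]
contact_force: [-1.2, 0.5, 6.8]
grip_width: 0.0513
gripper_force: 63.1
```

>>> send_rows([
  {"dx": 0, "dy": 0, "dz": 0, "rx": 0, "ry": 0, "rz": 0},
  {"dx": 0, "dy": 0, "dz": 0, "rx": 0, "ry": 0, "rz": 0},
  {"dx": 0, "dy": 0, "dz": 0, "rx": 0, "ry": 0, "rz": 0},
])

```text
clock: 3.2
tcp_pos: [0.5107, -0.2013, 0.034]
orientation: [3.132, 0.24, 0.002]
contact_force: [0.0, -0.5, 6.3]
grip_width: 0.0518
gripper_force: 63.1
```

>>> send_rows([
  {"dx": 0, "dy": 0, "dz": 8, "rx": 0, "ry": 0, "rz": 0},
  {"dx": 0, "dy": 0, "dz": 30, "rx": 0, "ry": 0, "rz": 0},
  {"dx": 0, "dy": 0, "dz": 65, "rx": 0, "ry": 0, "rz": 0},
  {"dx": 0, "dy": 0, "dz": 100, "rx": 0, "ry": 0, "rz": 0},
  {"dx": 10, "dy": 10, "dz": 130, "rx": 0, "ry": 0, "rz": 0},
])

```text
clock: 3.62
tcp_pos: [0.5176, -0.1937, 0.1648]
orientation: [3.132, 0.234, -0.004]
contact_force: [0.2, -1.4, -3.9]
grip_width: 0.0515
gripper_force: 63.6
```

>>> send_rows([
  {"dx": 10, "dy": 20, "dz": 12, "rx": 0, "ry": 0, "rz": 0},
  {"dx": 20, "dy": 40, "dz": 20, "rx": 0, "ry": 0, "rz": 0},
  {"dx": 20, "dy": 40, "dz": 20, "rx": 0, "ry": 0, "rz": 0},
  {"dx": 20, "dy": 40, "dz": 20, "rx": 0, "ry": 0, "rz": 0},
  {"dx": 20, "dy": 40, "dz": 20, "rx": 0, "ry": 0, "rz": 0},
])

```text
clock: 4.03
tcp_pos: [0.5391, -0.1516, 0.1826]
orientation: [3.132, 0.24, -0.002]
contact_force: [-0.4, -0.2, -4.2]
grip_width: 0.0513
gripper_force: 63.5
```

```bash
cat >> h.py <<'E'
# --- bin held in tool, rack frame
O=np.array([.4996,.1933,0]); YAW=np.radians(-6.6); H0=.148
# bin_mid in a bin-aligned frame at the TCP (m): x back of TCP, z
OFF=np.array([-.024,.0,-.004]); W=np.array([-.055,0,.026])
Rz=lambda a:R.from_euler('z',a); 
GRASP=None
def tool_to_bin(o):   # bin orientation: bin y = -tool y, bin z=-tool z, bin x = tool x (tool pointing down)
    M=R.from_rotvec(o['orientation']).as_matrix(); yb=-M[:,1]; zb=-M[:,2]
    return R.from_matrix(np.c_[np.cross(yb,zb),yb,zb])
def report(o,off=OFF,h=H0):
    B=tool_to_bin(o); L=Rz(YAW).inv()*B
    w=Rz(YAW).inv().apply(np.array(o['tcp_pos'])+B.apply(off+W)-O-[0,0,h])
    xb=L.as_matrix()[:,0]; zb=L.as_matrix()[:,2]
    phi=np.degrees(np.arctan2(xb[2],np.hypot(xb[0],xb[1]))); yaw=np.degrees(np.arctan2(xb[1],xb[0])); roll=np.degrees(np.arctan2(L.as_matrix()[2,1],zb[2]))
    print('t %.2f W(mm) X %.1f Y %.1f Z %.1f phi %.1f yaw %.1f roll %.1f'%(o['clock'],*(w*1e3),phi,yaw,roll),'F rack',np.round(Rz(YAW).inv().apply(o['contact_force']),1),'M',np.round(Rz(YAW).inv().apply(o['moment']),2),'grip',o['gripper_force'],o['grip_width'])
    return w,B
def delta(o,X,Y,Z,phi,off=OFF,h=H0):
    B=tool_to_bin(o); T=Rz(YAW)*R.from_euler('y',-phi,degrees=True)
    p=Rz(YAW).apply(np.array([X,Y,Z])/1e3)+O+[0,0,h]-T.apply(off+W)
    d=(p-np.array(o['tcp_pos']))*1e3; rv=np.degrees((T*B.inv()).as_rotvec())
    print('goal',(X,Y,Z,phi),'d',np.round(d,1),'rot',np.round(rv,2),np.linalg.norm(rv))
E
python3 - <<'E'
from bench import r
from h import *
o=r.get_obs(); report(o); print(o['tcp_pos']); delta(o,50,0,5,0); delta(o,50,0,5,40);delta(o,28,0,4,40)
E
```

```text
t 4.03 W(mm) X 2.7 Y -359.0 Z 56.7 phi -0.1 yaw 15.4 roll -0.0 F rack [-0.4 -0.2 -4.2] M [ 0.07 -0.07  0.05] grip 63.50599765777588 0.05127179205016892
[ 0.53910752 -0.15160564  0.18262635]
goal (50, 0, 5, 0) d [ 88.6 330.1 -51.6] rot [ 1.000e-02 -9.000e-02 -1.536e+01] 15.364171833803532
goal (50, 0, 5, 40) d [ 84.3 330.6   4.3] rot [  0.76 -40.19 -14.73] 42.814673197704494
goal (28, 0, 4, 40) d [ 62.5 333.1   3.3] rot [  0.76 -40.19 -14.73] 42.814673197704494
```

>>> send_rows([
  {"dx": 16, "dy": 30, "dz": 0, "rx": 0, "ry": 0, "rz": -3},
  {"dx": 34, "dy": 66, "dz": 0, "rx": 0, "ry": 0, "rz": -6},
  {"dx": 52, "dy": 102, "dz": 0, "rx": 0, "ry": 0, "rz": -9},
  {"dx": 70, "dy": 138, "dz": 0, "rx": 0, "ry": 0, "rz": -12},
  {"dx": 88, "dy": 174, "dz": 0, "rx": 0, "ry": 0, "rz": -15.4},
])

```text
clock: 4.45
tcp_pos: [0.6278, 0.0225, 0.182]
orientation: [3.135, -0.19, -0.003]
contact_force: [0.4, -0.3, -3.3]
grip_width: 0.0515
gripper_force: 63.3
```

>>> send_rows([
  {"dx": 0, "dy": 36, "dz": 0, "rx": -0.8, "ry": -6.5, "rz": 0},
  {"dx": 0, "dy": 72, "dz": 0, "rx": -1.5, "ry": -13, "rz": 0},
  {"dx": 0, "dy": 108, "dz": 2, "rx": -2.2, "ry": -19.5, "rz": 0},
  {"dx": 0, "dy": 140, "dz": 4, "rx": -3, "ry": -26, "rz": 0},
  {"dx": 0, "dy": 157, "dz": 4, "rx": -3.7, "ry": -32, "rz": 0},
])

```text
clock: 4.87
tcp_pos: [0.628, 0.167, 0.1853]
orientation: [3.006, -0.177, 0.756]
contact_force: [1.4, -1.0, -4.2]
grip_width: 0.0513
gripper_force: 63.7
```

>>> send_rows([
  {"dx": 0, "dy": 0, "dz": 0, "rx": -0.5, "ry": -4, "rz": 0},
  {"dx": 0, "dy": 0, "dz": 0, "rx": -0.9, "ry": -7.8, "rz": 0},
  {"dx": 0, "dy": 0, "dz": 0, "rx": -0.9, "ry": -7.8, "rz": 0},
  {"dx": 0, "dy": 0, "dz": 0, "rx": -0.9, "ry": -7.8, "rz": 0},
  {"dx": 0, "dy": 0, "dz": 0, "rx": -0.9, "ry": -7.8, "rz": 0},
])

```text
clock: 5.28
tcp_pos: [0.6282, 0.1638, 0.1848]
orientation: [2.936, -0.177, 0.952]
contact_force: [0.3, -0.3, -3.5]
grip_width: 0.0514
gripper_force: 63.8
```

```bash
python3 - <<'E'
from bench import r
from h import *
o=r.get_obs(); report(o); print(o['tcp_pos'],o['joints']); delta(o,40,0,3,40)
f=grab(r,'top'); s=grab(r,'side')
c=f['frame'][200:300,180:320]; d=s['frame'][180:340,200:400]
cv2.imwrite('pics/tip.png',np.hstack([cv2.resize(c,(400,286),interpolation=2),cv2.resize(d,(400,286),interpolation=2)]))
E
```

```text
t 5.28 W(mm) X 54.3 Y -14.2 Z 8.2 phi 36.0 yaw -0.0 roll -0.9 F rack [ 0.4 -0.3 -3.5] M [0.02 0.91 0.01] grip 63.80450248718262 0.05144601502454195
[0.62823162 0.16378949 0.18479388] [-0.98556573  0.36389465  0.55032665  2.14045783  0.80603516  0.24922857
 -2.94846896]
goal (40, 0, 3, 40) d [-14.7  16.3   0.1] rot [ 0.21 -4.09  0.54] 4.132529593618594
```

View pics/tip.png

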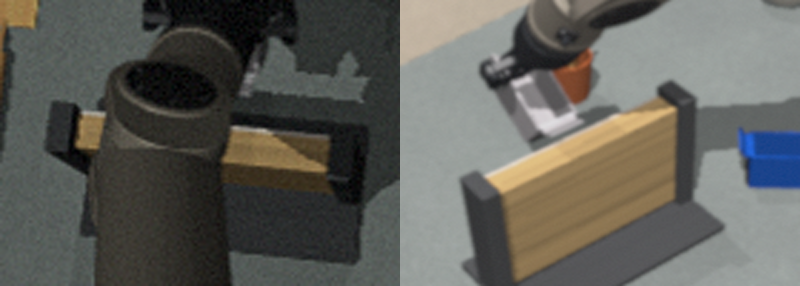

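The bin is held well, tipped in front of the board (right crop, (540,100)). But joint 7 is at −2.95 and joint 6 near 0.25, so this grasp runs out of wrist range before insertion. I'll set the bin back on the table and regrasp it with the tool leaning the other way, so less wrist pitch is needed when it is tipped.

>>> send_rows([
  {"dx": 0, "dy": -20, "dz": 0, "rx": 0.8, "ry": 6.5, "rz": 0},
  {"dx": 0, "dy": -40, "dz": 0, "rx": 1.5, "ry": 13, "rz": 0},
  {"dx": 0, "dy": -70, "dz": 0, "rx": 2.3, "ry": 19.8, "rz": 0},
  {"dx": 0, "dy": -105, "dz": 0, "rx": 3.1, "ry": 26.5, "rz": 0},
  {"dx": 0, "dy": -141, "dz": 0, "rx": 3.9, "ry": 33, "rz": 0},
])

```text
clock: 5.8
tcp_pos: [0.6304, 0.0543, 0.1849]
orientation: [3.057, -0.193, 0.442]
contact_force: [0.5, -1.2, -4.0]
grip_width: 0.0513
gripper_force: 63.7
```

>>> send_rows([
  {"dx": -14, "dy": -34, "dz": 0, "rx": 0.3, "ry": 2.8, "rz": 0},
  {"dx": -32, "dy": -70, "dz": 0, "rx": 0.3, "ry": 2.8, "rz": 0},
  {"dx": -50, "dy": -106, "dz": 0, "rx": 0.3, "ry": 2.8, "rz": 0},
  {"dx": -68, "dy": -142, "dz": 0, "rx": 0.3, "ry": 2.8, "rz": 0},
  {"dx": -86, "dy": -178, "dz": 0, "rx": 0.3, "ry": 2.8, "rz": 0},
])

```text
clock: 6.22
tcp_pos: [0.5437, -0.1272, 0.1847]
orientation: [3.063, -0.199, 0.373]
contact_force: [-0.1, -1.5, -3.1]
grip_width: 0.0514
gripper_force: 63.8
```

>>> send_rows([
  {"dx": -8, "dy": -38, "dz": 0, "rx": 0, "ry": 0, "rz": 0},
  {"dx": -8, "dy": -38, "dz": 0, "rx": 0, "ry": 0, "rz": 0},
  {"dx": -8, "dy": -38, "dz": 0, "rx": 0, "ry": 0, "rz": 0},
])

```text
clock: 6.47
tcp_pos: [0.5357, -0.1669, 0.1848]
orientation: [3.062, -0.209, 0.373]
contact_force: [1.3, 1.1, -2.8]
grip_width: 0.0511
gripper_force: 64.0
```

```bash
python3 - <<'E'
from bench import r
from h import *
o=r.get_obs(); report(o); print(o['tcp_pos'],o['joints'])
E
```

```text
t 6.47 W(mm) X -4.7 Y -351.5 Z 39.1 phi 14.0 yaw -0.9 roll -2.0 F rack [ 1.2  1.2 -2.8] M [0.09 0.32 0.04] grip 64.02307391166687 0.05111119727963421
[ 0.53569305 -0.16689586  0.18484006] [ 0.15465075  0.24769826  0.0263965   2.07082597  0.03047414  0.57763288
 -1.55086261]
```

```bash
python3 - <<'E'
from bench import r
from h import *
o=r.get_obs(); delta(o,0,0,0,0)
E
```

```text
goal (0, 0, 0, 0) d [ 42.4 351.1 -58.8] rot [ 3.69 13.65  1.19] 14.191030860403233
```

>>> send_rows([
  {"dx": 0, "dy": -10, "dz": -10, "rx": 1.3, "ry": 4.8, "rz": 0.4},
  {"dx": -1, "dy": -26, "dz": -30, "rx": 2.6, "ry": 9.6, "rz": 0.8},
  {"dx": -1, "dy": -26, "dz": -65, "rx": 3.7, "ry": 13.7, "rz": 1.2},
  {"dx": -1, "dy": -26, "dz": -95, "rx": 3.7, "ry": 13.7, "rz": 1.2},
  {"dx": -1, "dy": -26, "dz": -120, "rx": 3.7, "ry": 13.7, "rz": 1.2},
])

```text
clock: 6.88
tcp_pos: [0.5375, -0.1876, 0.0624]
orientation: [-3.133, 0.167, 0.0]
contact_force: [-0.8, 0.5, -3.4]
grip_width: 0.0513
gripper_force: 64.0
```

>>> send_rows([
  {"dx": 0, "dy": 0, "dz": -12, "rx": 0, "ry": 0, "rz": 0},
  {"dx": 0, "dy": 0, "dz": -18, "rx": 0, "ry": 0, "rz": 0},
  {"dx": 0, "dy": 0, "dz": -20, "rx": 0, "ry": 0, "rz": 0},
  {"dx": 0, "dy": 0, "dz": -20, "rx": 0, "ry": 0, "rz": 0},
  {"dx": 0, "dy": 0, "dz": -20, "rx": 0, "ry": 0, "rz": 0},
])

```text
clock: 7.3
tcp_pos: [0.5374, -0.1883, 0.0459]
orientation: [-3.135, 0.167, -0.004]
contact_force: [-0.1, -0.5, -3.6]
grip_width: 0.0514
gripper_force: 63.9
```

```bash
python3 - <<'E'
from bench import r
from h import *
o=r.get_obs(); report(o); print(o['tcp_pos'],o['joints'])
E
```

```text
t 7.30 W(mm) X 2.4 Y -375.4 Z -80.3 phi 0.1 yaw 0.5 roll 0.1 F rack [-0.  -0.5 -3.6] M [-0.03 -0.1  -0.02] grip 63.945465087890625 0.05138947548149203
[ 0.53742435 -0.18828066  0.04588869] [ 0.21584004  0.56322253  0.0167538   1.95481701 -0.01960003  0.62181102
 -1.43153368]
```

>>> send_rows([
  {"dx": 0, "dy": 0, "dz": -5, "rx": 0, "ry": 0, "rz": 0},
  {"dx": 0, "dy": 0, "dz": -9, "rx": 0, "ry": 0, "rz": 0},
  {"dx": 0, "dy": 0, "dz": -10, "rx": 0, "ry": 0, "rz": 0},
  {"dx": 0, "dy": 0, "dz": -10, "rx": 0, "ry": 0, "rz": 0},
])

```text
clock: 7.63
tcp_pos: [0.536, -0.188, 0.0342]
orientation: [-3.135, 0.167, 0.001]
contact_force: [-0.7, 0.2, -3.8]
grip_width: 0.0513
gripper_force: 64.1
```

>>> send_rows([
  {"dx": 0, "dy": 0, "dz": -0.5, "rx": 0, "ry": 0, "rz": 0},
  {"dx": 0, "dy": 0, "dz": -1, "rx": 0, "ry": 0, "rz": 0},
  {"dx": 0, "dy": 0, "dz": -1, "rx": 0, "ry": 0, "rz": 0},
])

```text
clock: 7.88
tcp_pos: [0.5362, -0.1881, 0.034]
orientation: [-3.135, 0.168, 0.001]
contact_force: [-2.6, 1.1, 4.8]
grip_width: 0.0513
gripper_force: 65.0
```

>>> send_rows([
  {"dx": 0, "dy": 0, "dz": -0.5, "rx": 0, "ry": 0, "rz": 0},
  {"dx": 0, "dy": 0, "dz": -0.5, "rx": 0, "ry": 0, "rz": 0},
])

```text
clock: 8.05
tcp_pos: [0.5362, -0.1881, 0.034]
orientation: [-3.135, 0.168, 0.001]
contact_force: [-4.9, 1.8, 9.4]
grip_width: 0.0515
gripper_force: 65.6
```

Table contact was felt at the expected height. I'll open, tilt the tool 22° in place and regrip.

>>> send_rows([
  {"dx": 0, "dy": 0, "dz": 0, "rx": 0, "ry": 0, "rz": 0},
  {"dx": 0, "dy": 0, "dz": 1, "rx": 0, "ry": 0, "rz": 0},
  {"dx": 0, "dy": 0, "dz": 1, "rx": 0, "ry": 0, "rz": 0},
  {"dx": 0, "dy": 0, "dz": 1, "rx": 0, "ry": 0, "rz": 0},
], jaw=72)

```text
clock: 8.38
tcp_pos: [0.5365, -0.1882, 0.034]
orientation: [-3.135, 0.167, -0.0]
contact_force: [0.3, -0.6, -0.8]
grip_width: 0.0721
gripper_force: 0.0
```

>>> send_rows([
  {"dx": -2, "dy": 0, "dz": 0, "rx": 0.6, "ry": 5.5, "rz": 0},
  {"dx": -4, "dy": 0.3, "dz": 0, "rx": 1.2, "ry": 11, "rz": 0},
  {"dx": -6, "dy": 0.6, "dz": 0, "rx": 1.8, "ry": 16.5, "rz": 0},
  {"dx": -7, "dy": 0.8, "dz": 0, "rx": 2.4, "ry": 21.9, "rz": 0},
  {"dx": -7, "dy": 0.8, "dz": 0, "rx": 2.4, "ry": 21.9, "rz": 0},
])

```text
clock: 8.8
tcp_pos: [0.5314, -0.1865, 0.0324]
orientation: [-3.055, 0.161, 0.6]
contact_force: [0.3, -0.0, -1.3]
grip_width: 0.0722
gripper_force: 0.0
```

>>> send_rows([
  {"dx": 0, "dy": 0, "dz": 0, "rx": 0, "ry": 0, "rz": 0},
  {"dx": 0, "dy": 0, "dz": 0, "rx": 0, "ry": 0, "rz": 0},
])

```text
clock: 8.97
tcp_pos: [0.5287, -0.1874, 0.0335]
orientation: [-3.057, 0.164, 0.594]
contact_force: [-1.1, -0.1, 0.4]
grip_width: 0.0724
gripper_force: 0.0
```

```bash
python3 - <<'E'
from bench import r
from h import *
o=r.get_obs(); report(o); print(o['tcp_pos'],o['joints'])
f=grab(r,'top'); s=grab(r,'side')
c=f['frame'][190:300,330:470]; d=s['frame'][150:270,340:480]
cv2.imwrite('pics/re.png',np.hstack([cv2.resize(c,(400,314),interpolation=2),cv2.resize(d,(400,314),interpolation=2)]))
E
```

```text
t 8.97 W(mm) X 7.7 Y -375.5 Z -64.5 phi -22.0 yaw 0.5 roll 0.2 F rack [-1.1 -0.2  0.4] M [ 0.07 -0.4   0.09] grip 0.0 0.07242706430464584
[ 0.52868046 -0.18744989  0.03349712] [ 1.69434651e-01  7.45285043e-01  5.76736466e-02  1.69342101e+00
 -2.45792535e-04  1.08591497e+00 -1.45876259e+00]
```

View pics/re.png

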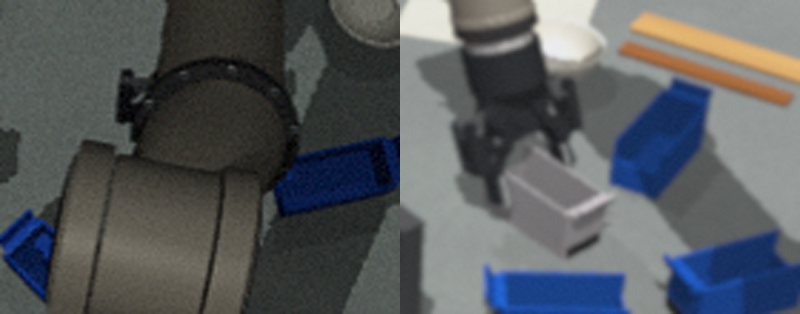

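The right crop shows the fingers straddling the grey bin near its front at (520,170), tilted, with the blue bins untouched. I'll grip and lift.

>>> send_rows([
  {"dx": 0, "dy": 0, "dz": 0, "rx": 0, "ry": 0, "rz": 0},
  {"dx": 0, "dy": 0, "dz": 0, "rx": 0, "ry": 0, "rz": 0},
  {"dx": 0, "dy": 0, "dz": 0, "rx": 0, "ry": 0, "rz": 0},
  {"dx": 0, "dy": 0, "dz": 0, "rx": 0, "ry": 0, "rz": 0},
  {"dx": 0, "dy": 0, "dz": 0, "rx": 0, "ry": 0, "rz": 0},
], jaw=40, newtons=60)

```text
clock: 9.48
tcp_pos: [0.5293, -0.1874, 0.0346]
orientation: [-3.056, 0.165, 0.595]
contact_force: [-0.4, -0.1, 7.4]
grip_width: 0.0516
gripper_force: 63.4
```

>>> send_rows([
  {"dx": 0, "dy": 0, "dz": 0, "rx": 0, "ry": 0, "rz": 0},
  {"dx": 0, "dy": 0, "dz": 0, "rx": 0, "ry": 0, "rz": 0},
])

```text
clock: 9.65
tcp_pos: [0.5294, -0.1875, 0.0346]
orientation: [-3.056, 0.165, 0.595]
contact_force: [-0.5, 0.0, 6.6]
grip_width: 0.0515
gripper_force: 63.4
```

```bash
cat >> h.py <<'E'
# second grasp: tool tilted TILT relative to the bin, about bin y
def regrasp():
    global tool_to_bin,OFF
TILT=R.from_euler('y',22.0,degrees=True)
_t=tool_to_bin
def tool_to_bin(o): return _t(o)*TILT.inv()
OFF=np.array([-.0164,0,-.0035])
report.__defaults__=(OFF,H0); delta.__defaults__=(OFF,H0)
E
python3 - <<'E'
from bench import r
from h import *
o=r.get_obs(); report(o); print(o['tcp_pos']); delta(o,60,0,5,0); delta(o,60,0,5,38)
E
```

```text
t 9.65 W(mm) X 1.9 Y -375.4 Z -90.8 phi -0.0 yaw 0.4 roll 0.2 F rack [-0.5 -0.   6.6] M [ 0.12  0.16 -0.09] grip 63.39439630508423 0.05154577039840316
[ 0.52935015 -0.18748895  0.03464176]
goal (60, 0, 5, 0) d [100.8 365.7  95.9] rot [-0.18 -0.01 -0.4 ] 0.4384810114815369
goal (60, 0, 5, 38) d [ 99.5 365.8 144.6] rot [ -4.4  -37.78  -0.44] 38.035218012860085
```

>>> send_rows([
  {"dx": 0, "dy": 0, "dz": 8, "rx": 0, "ry": 0, "rz": 0},
  {"dx": 0, "dy": 0, "dz": 30, "rx": 0, "ry": 0, "rz": 0},
  {"dx": 0, "dy": 0, "dz": 65, "rx": 0, "ry": 0, "rz": 0},
  {"dx": 8, "dy": 10, "dz": 100, "rx": 0, "ry": 0, "rz": 0},
  {"dx": 20, "dy": 30, "dz": 130, "rx": 0, "ry": 0, "rz": 0},
])

```text
clock: 10.07
tcp_pos: [0.5479, -0.1607, 0.1658]
orientation: [-3.057, 0.173, 0.596]
contact_force: [0.5, -1.3, -3.3]
grip_width: 0.0512
gripper_force: 63.2
```

>>> send_rows([
  {"dx": 18, "dy": 34, "dz": 6, "rx": 0, "ry": 0, "rz": 0},
  {"dx": 36, "dy": 70, "dz": 10, "rx": 0, "ry": 0, "rz": 0},
  {"dx": 54, "dy": 106, "dz": 14, "rx": 0, "ry": 0, "rz": 0},
  {"dx": 72, "dy": 142, "dz": 14, "rx": -0.7, "ry": -6, "rz": 0},
  {"dx": 80, "dy": 178, "dz": 14, "rx": -1.4, "ry": -12, "rz": 0},
])

```text
clock: 10.48
tcp_pos: [0.6319, 0.0227, 0.177]
orientation: [-3.115, 0.167, 0.263]
contact_force: [0.5, 0.6, -2.5]
grip_width: 0.0512
gripper_force: 63.3
```

>>> send_rows([
  {"dx": 0, "dy": 36, "dz": 0, "rx": -0.7, "ry": -6, "rz": 0},
  {"dx": 0, "dy": 72, "dz": 0, "rx": -1.4, "ry": -12, "rz": 0},
  {"dx": 0, "dy": 108, "dz": 0, "rx": -2, "ry": -18, "rz": 0},
  {"dx": 0, "dy": 140, "dz": 0, "rx": -2.7, "ry": -24, "rz": 0},
  {"dx": 0, "dy": 158, "dz": 0, "rx": -2.9, "ry": -25.8, "rz": -0.4},
])

```text
clock: 10.9
tcp_pos: [0.6251, 0.1848, 0.1772]
orientation: [3.095, -0.166, 0.437]
contact_force: [-1.5, -0.5, -3.8]
grip_width: 0.0511
gripper_force: 63.4
```

>>> send_rows([
  {"dx": 0, "dy": 0, "dz": 0, "rx": 0, "ry": 0, "rz": 0},
  {"dx": 0, "dy": 0, "dz": 0, "rx": 0, "ry": 0, "rz": 0},
  {"dx": 0, "dy": 0, "dz": 0, "rx": 0, "ry": 0, "rz": 0},
])

```text
clock: 11.15
tcp_pos: [0.629, 0.1774, 0.1776]
orientation: [3.09, -0.177, 0.432]
contact_force: [0.4, -0.7, -3.3]
grip_width: 0.0512
gripper_force: 63.4
```

```bash
cat >> h.py <<'E'
OFF=np.array([-.0168,0,-.0046]); report.__defaults__=(OFF,H0); delta.__defaults__=(OFF,H0)
E
python3 - <<'E'
from bench import r
from h import *
o=r.get_obs(); report(o); print(o['tcp_pos'],o['joints']); delta(o,40,0,2.5,38); delta(o,27,0,2,38)
f=grab(r,'side'); cv2.imwrite('pics/tip2.png',cv2.resize(f['frame'][170:330,220:400],(720,600)[:2],interpolation=2))
E
```

```text
t 11.15 W(mm) X 60.5 Y -0.9 Z 2.3 phi 37.9 yaw 0.1 roll -0.1 F rack [ 0.5 -0.7 -3.3] M [-0.03  0.39 -0.01] grip 63.36794972419739 0.051248029480509494
[0.62895743 0.17742213 0.17755918] [-0.49704759  0.39804907  0.07071026  1.87830955  0.19747399  0.6377635
 -2.26606032]
goal (40, 0, 2.5, 38) d [-20.3   3.3   0.3] rot [ 0.03 -0.09 -0.02] 0.0960608108998774
goal (27, 0, 2, 38) d [-33.2   4.8  -0.2] rot [ 0.03 -0.09 -0.02] 0.0960608108998774
```

View pics/tip2.png

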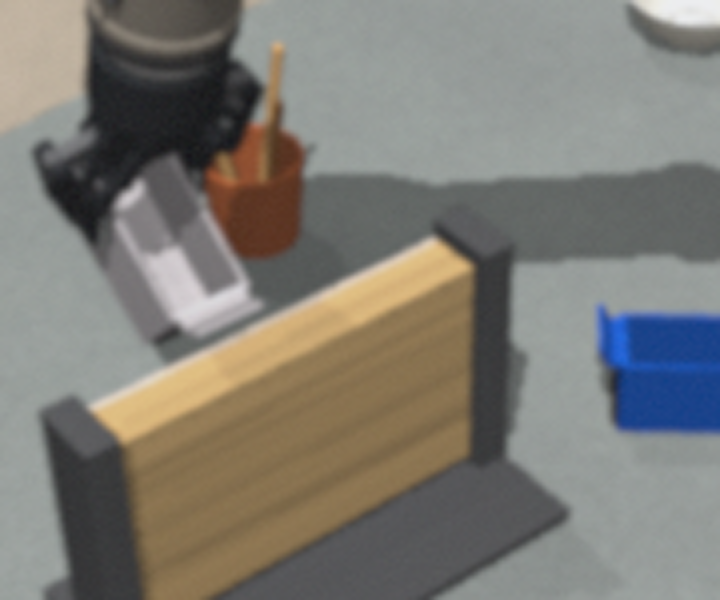

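The bin is tipped square in front of the board, clear of the pot, with the hook lip facing the board (crop, (225,315)). I'll cross-check the lip and board top in this one view.

```bash
python3 - <<'E'
from h import *
f=load('side'); P=cloud(f); hsv=cv2.cvtColor(f['frame'],cv2.COLOR_BGR2HSV)
Q=(P-O-[0,0,H0]).reshape(-1,3)@Rz(YAW).as_matrix()*1e3; S=hsv[...,1].ravel(); V=hsv[...,2].ravel()
b=(Q[:,0]>15)&(Q[:,0]<75)&(abs(Q[:,1])<32)&(Q[:,2]>-20)&(Q[:,2]<30)&(V>90)
q=Q[b]; print(len(q),'expected tip X41.1 Z6.4')
for y in (-15,-5,5,15):
    s=q[abs(q[:,1]-y)<5]; s=s[np.argsort(s[:,0])]; print(y,len(s),np.round(s[:10,[0,2]],1).tolist())
s=q[q[:,0]<np.percentile(q[:,0],15)]; print('lip y extents',s[:,1].min(),s[:,1].max())
w=(abs(Q[:,1])<90)&(Q[:,0]>-45)&(Q[:,0]<15)&(S>50)&(V>100)&(Q[:,2]>25)&(Q[:,2]<50)
n=Q[w]; t=n[(n[:,0]>-28)&(n[:,0]<-6)]; print('board top Z',len(t),np.percentile(t[:,2],[10,50,90]))
wh=(abs(Q[:,1])<90)&(Q[:,0]>-20)&(Q[:,0]<15)&(S<45)&(V>130)&(Q[:,2]>20)&(Q[:,2]<50); print('white',wh.sum(),np.percentile(Q[wh],[10,50,90],axis=0))
E
```

```text
204 expected tip X41.1 Z6.4
-15 32 [[36.6, 10.8], [38.4, 10.5], [39.8, 8.9], [41.5, 10.0], [41.9, 5.2], [43.5, 7.7], [43.5, 6.3], [43.6, 6.3], [44.2, 8.6], [47.8, 6.2]]
-5 32 [[40.1, 11.7], [41.7, 8.5], [41.7, 5.4], [43.1, 5.5], [43.6, 8.0], [43.8, 3.3], [44.1, 4.4], [47.1, 5.5], [48.7, 3.9], [49.0, 5.0]]
5 32 [[39.3, 8.4], [41.2, 7.9], [41.5, 7.4], [42.1, 8.3], [42.6, 7.6], [43.3, 8.4], [43.4, 8.4], [44.4, 2.9], [45.3, 7.7], [49.4, 6.3]]
15 32 [[41.2, 6.5], [41.6, 7.6], [42.3, 8.3], [42.9, 7.6], [43.0, 4.6], [44.0, 7.9], [44.3, 7.7], [44.4, 8.8], [44.7, 8.6], [49.9, 4.5]]
lip y extents -18.925654541568807 21.373052637369717
board top Z 596 [33.50834111 35.62425027 37.44609761]
white 90 [[ -2.14681853 -73.5600774   33.68564934]
 [  0.48710067   6.86473568  35.55000831]
 [  2.60925755  75.65020007  37.41996459]]
```

Vision agrees with the model: lip tip at Z≈7 as expected, board top at 35.6, so the mouth edge is at about 0.148. I'll approach to X=22.

>>> send_rows([
  {"dx": -10, "dy": 1.4, "dz": 0, "rx": 0, "ry": 0, "rz": 0},
  {"dx": -20, "dy": 2.8, "dz": 0, "rx": 0, "ry": 0, "rz": 0},
  {"dx": -30, "dy": 4.2, "dz": 0, "rx": 0, "ry": 0, "rz": 0},
  {"dx": -36, "dy": 5, "dz": 0, "rx": 0, "ry": 0, "rz": 0},
  {"dx": -38, "dy": 5.3, "dz": 0, "rx": 0, "ry": 0, "rz": 0},
])

```text
clock: 11.62
tcp_pos: [0.5896, 0.1842, 0.1777]
orientation: [3.091, -0.175, 0.432]
contact_force: [-0.2, -0.2, -3.1]
grip_width: 0.0512
gripper_force: 63.4
```

>>> send_rows([
  {"dx": 0, "dy": 0, "dz": 0, "rx": 0, "ry": 0, "rz": 0},
  {"dx": 0, "dy": 0, "dz": 0, "rx": 0, "ry": 0, "rz": 0},
  {"dx": 0, "dy": 0, "dz": 0, "rx": 0, "ry": 0, "rz": 0},
])

```text
clock: 11.87
tcp_pos: [0.5917, 0.1839, 0.1781]
orientation: [3.091, -0.177, 0.435]
contact_force: [0.8, -0.4, -4.3]
grip_width: 0.0514
gripper_force: 63.4
```

```bash
python3 - <<'E'
from bench import r
from h import *
o=r.get_obs(); report(o); print(o['joints'])
for g in ((20,0,2.3,38),(16,0,3.2,38),(13,0,4.3,38),(11,0,5.7,38)): delta(o,*g)
E
```

```text
t 11.87 W(mm) X 22.8 Y 1.3 Z 2.7 phi 38.0 yaw 0.0 roll 0.1 F rack [ 0.8 -0.3 -4.3] M [0.03 0.41 0.01] grip 63.35610508918762 0.05135873161996099
[-0.54306102  0.34742324  0.07562575  1.95580027  0.22164445  0.61651032
 -2.32693117]
goal (20, 0, 2.3, 38) d [-2.9 -1.  -0.4] rot [-0.05  0.02 -0.05] 0.07933057988710963
goal (16, 0, 3.2, 38) d [-6.9 -0.5  0.5] rot [-0.05  0.02 -0.05] 0.07933057988710963
goal (13, 0, 4.3, 38) d [-9.9 -0.2  1.6] rot [-0.05  0.02 -0.05] 0.07933057988710963
goal (11, 0, 5.7, 38) d [-11.9   0.1   3. ] rot [-0.05  0.02 -0.05] 0.07933057988710963
```

>>> send_rows([
  {"dx": -1.5, "dy": 0.2, "dz": -0.3, "rx": 0, "ry": 0, "rz": 0},
  {"dx": -3, "dy": 0.3, "dz": -0.4, "rx": 0, "ry": 0, "rz": 0},
  {"dx": -4.5, "dy": 0.5, "dz": 0, "rx": 0, "ry": 0, "rz": 0},
  {"dx": -6, "dy": 0.7, "dz": 0.3, "rx": 0, "ry": 0, "rz": 0},
  {"dx": -6.8, "dy": 0.8, "dz": 0.5, "rx": 0, "ry": 0, "rz": 0},
])

```text
clock: 12.28
tcp_pos: [0.5842, 0.1848, 0.1783]
orientation: [3.091, -0.176, 0.434]
contact_force: [-0.1, 0.5, -3.8]
grip_width: 0.0512
gripper_force: 63.4
```

>>> send_rows([
  {"dx": 0, "dy": 0, "dz": 0, "rx": 0, "ry": 0, "rz": 0},
  {"dx": 0, "dy": 0, "dz": 0, "rx": 0, "ry": 0, "rz": 0},
])

```text
clock: 12.45
tcp_pos: [0.5844, 0.1848, 0.1784]
orientation: [3.091, -0.177, 0.434]
contact_force: [-0.1, 0.6, -3.6]
grip_width: 0.0516
gripper_force: 63.4
```

```bash
python3 - <<'E'
from bench import r
from h import *
o=r.get_obs(); report(o)
for g in ((13,1,4.3,38),(11,1,5.7,38),(9,1,7,38),(7,1,8,38)): delta(o,*g)
E
```

```text
t 12.45 W(mm) X 15.5 Y 1.3 Z 3.1 phi 38.0 yaw 0.0 roll 0.1 F rack [-0.2  0.6 -3.6] M [-0.04  0.45  0.03] grip 63.35665583610535 0.051618303127218615
goal (13, 1, 4.3, 38) d [-2.5 -0.1  1.2] rot [-0.05 -0.01 -0.07] 0.0861724031535526
goal (11, 1, 5.7, 38) d [-4.5  0.2  2.6] rot [-0.05 -0.01 -0.07] 0.0861724031535526
goal (9, 1, 7, 38) d [-6.5  0.4  3.9] rot [-0.05 -0.01 -0.07] 0.0861724031535526
goal (7, 1, 8, 38) d [-8.5  0.6  4.9] rot [-0.05 -0.01 -0.07] 0.0861724031535526
```

No contact so far, and the lip is entering the mouth. I'll continue along the lip direction.

>>> send_rows([
  {"dx": -1, "dy": 0, "dz": 0.5, "rx": 0, "ry": 0, "rz": 0},
  {"dx": -2.5, "dy": 0.1, "dz": 1.2, "rx": 0, "ry": 0, "rz": 0},
  {"dx": -3.5, "dy": 0.2, "dz": 1.9, "rx": 0, "ry": 0, "rz": 0},
  {"dx": -4.5, "dy": 0.3, "dz": 2.6, "rx": 0, "ry": 0, "rz": 0},
  {"dx": -4.5, "dy": 0.3, "dz": 2.6, "rx": 0, "ry": 0, "rz": 0},
])

```text
clock: 12.87
tcp_pos: [0.5798, 0.1852, 0.1812]
orientation: [3.091, -0.176, 0.434]
contact_force: [1.0, 0.5, -3.1]
grip_width: 0.0514
gripper_force: 63.4
```

```bash
python3 - <<'E'
from bench import r
from h import *
o=r.get_obs(); report(o)
for g in ((11,1,5.7,38),(9,1,7,38),(6.5,1,8,38)): delta(o,*g)
E
```

```text
t 12.87 W(mm) X 10.8 Y 1.1 Z 5.8 phi 38.0 yaw 0.0 roll 0.1 F rack [ 0.9  0.6 -3.1] M [-0.    0.47  0.01] grip 63.35672736167908 0.05144702355716159
goal (11, 1, 5.7, 38) d [ 0.1 -0.2 -0.1] rot [-0.05 -0.   -0.08] 0.09660554104596261
goal (9, 1, 7, 38) d [-1.9  0.   1.2] rot [-0.05 -0.   -0.08] 0.09660554104596261
goal (6.5, 1, 8, 38) d [-4.3  0.3  2.2] rot [-0.05 -0.   -0.08] 0.09660554104596261
```

>>> send_rows([
  {"dx": -1, "dy": 0, "dz": 0.6, "rx": 0, "ry": 0, "rz": 0},
  {"dx": -2, "dy": 0.1, "dz": 1.2, "rx": 0, "ry": 0, "rz": 0},
  {"dx": -3.2, "dy": 0.2, "dz": 1.7, "rx": 0, "ry": 0, "rz": 0},
  {"dx": -4.4, "dy": 0.3, "dz": 2, "rx": 0, "ry": 0, "rz": 0},
  {"dx": -4.8, "dy": 0.4, "dz": 2, "rx": 0, "ry": 0, "rz": 0},
])

```text
clock: 13.28
tcp_pos: [0.5749, 0.1855, 0.183]
orientation: [3.091, -0.177, 0.434]
contact_force: [-0.5, 0.5, -3.5]
grip_width: 0.0512
gripper_force: 63.4
```

```bash
python3 - <<'E'
from bench import r
from h import *
o=r.get_obs(); report(o)
for g in ((5.5,1,7.3,34),(5,1,7,30),(4.5,1,6.4,26),(4,1,6,22)): delta(o,*g)
E
```

```text
t 13.28 W(mm) X 6.0 Y 0.9 Z 7.7 phi 38.0 yaw 0.0 roll 0.1 F rack [-0.5  0.5 -3.5] M [ 0.03  0.45 -0.  ] grip 63.35693836212158 0.05122263532795312
goal (5.5, 1, 7.3, 34) d [ 1.3 -0.1 -5.3] rot [ 0.41  3.96 -0.07] 3.979669828972515
goal (5, 1, 7, 30) d [  2.1  -0.2 -10.6] rot [ 0.87  7.93 -0.07] 7.979229078899782
goal (4.5, 1, 6.4, 26) d [  2.7  -0.3 -16.4] rot [ 1.32 11.91 -0.07] 11.979082425149443
goal (4, 1, 6, 22) d [  2.8  -0.3 -21.9] rot [ 1.78 15.88 -0.06] 15.979009014912663
```

The hook is fully in with no contact. Now I'll turn down slowly.

>>> send_rows([
  {"dx": 0.7, "dy": 0, "dz": -2.7, "rx": 0.2, "ry": 2, "rz": 0},
  {"dx": 1.3, "dy": -0.1, "dz": -5.3, "rx": 0.4, "ry": 4, "rz": 0},
  {"dx": 1.7, "dy": -0.1, "dz": -7.9, "rx": 0.6, "ry": 6, "rz": 0},
  {"dx": 2.1, "dy": -0.2, "dz": -10.6, "rx": 0.9, "ry": 7.9, "rz": 0},
  {"dx": 2.1, "dy": -0.2, "dz": -10.6, "rx": 0.9, "ry": 7.9, "rz": 0},
])

```text
clock: 13.7
tcp_pos: [0.5783, 0.1847, 0.1721]
orientation: [3.121, -0.18, 0.218]
contact_force: [0.1, -0.2, -3.8]
grip_width: 0.0512
gripper_force: 63.3
```

```bash
python3 - <<'E'
from bench import r
from h import *
o=r.get_obs(); report(o)
for g in ((4.5,1,6.4,26),(4,1,6,22),(3.5,1,5.4,18)): delta(o,*g)
E
```

```text
t 13.70 W(mm) X 6.3 Y 0.6 Z 6.7 phi 30.0 yaw -0.0 roll 0.0 F rack [ 0.1 -0.2 -3.8] M [-0.02  0.17 -0.02] grip 63.33368182182312 0.05118565522734851
goal (4.5, 1, 6.4, 26) d [-0.7  0.6 -5.4] rot [0.42 3.98 0.01] 4.000018788815488
goal (4, 1, 6, 22) d [ -0.5   0.5 -11. ] rot [0.88 7.95 0.02] 7.999916086478951
goal (3.5, 1, 5.4, 18) d [ -0.7   0.6 -16.8] rot [ 1.34 11.92  0.02] 11.999881796672598
```

>>> send_rows([
  {"dx": -0.5, "dy": 0.2, "dz": -2.7, "rx": 0.2, "ry": 2, "rz": 0},
  {"dx": -0.8, "dy": 0.3, "dz": -5.4, "rx": 0.4, "ry": 4, "rz": 0},
  {"dx": -0.8, "dy": 0.3, "dz": -8.2, "rx": 0.6, "ry": 6, "rz": 0},
  {"dx": -0.8, "dy": 0.3, "dz": -11, "rx": 0.9, "ry": 8, "rz": 0},
  {"dx": -0.8, "dy": 0.3, "dz": -11, "rx": 0.9, "ry": 8, "rz": 0},
])

```text
clock: 14.12
tcp_pos: [0.5772, 0.185, 0.1608]
orientation: [3.136, -0.181, -0.001]
contact_force: [1.1, 0.3, -3.5]
grip_width: 0.051
gripper_force: 63.3
```

```bash
python3 - <<'E'
from bench import r
from h import *
o=r.get_obs(); report(o)
for g in ((3.5,1,5.4,18),(3,1,5,14),(3,1,4,10)): delta(o,*g)
E
```

```text
t 14.12 W(mm) X 3.5 Y 0.7 Z 5.8 phi 22.0 yaw -0.0 roll -0.0 F rack [ 1.1  0.4 -3.5] M [-0.07 -0.16 -0.  ] grip 63.33496928215027 0.051017020741729445
goal (3.5, 1, 5.4, 18) d [ 0.4  0.3 -5.6] rot [0.47 3.95 0.01] 3.9822765077967124
goal (3, 1, 5, 14) d [ -0.2   0.4 -11.2] rot [0.93 7.93 0.01] 7.982256850537211
goal (3, 1, 4, 10) d [ -0.6   0.4 -17.4] rot [1.39e+00 1.19e+01 1.00e-02] 11.98225030690186
```

>>> send_rows([
  {"dx": 0.1, "dy": 0.1, "dz": -2.8, "rx": 0.2, "ry": 2, "rz": 0},
  {"dx": 0.3, "dy": 0.2, "dz": -5.6, "rx": 0.5, "ry": 4, "rz": 0},
  {"dx": 0, "dy": 0.2, "dz": -8.4, "rx": 0.7, "ry": 6, "rz": 0},
  {"dx": -0.2, "dy": 0.2, "dz": -11.2, "rx": 0.9, "ry": 8, "rz": 0},
  {"dx": -0.2, "dy": 0.2, "dz": -11.2, "rx": 0.9, "ry": 8, "rz": 0},
])

```text
clock: 14.53
tcp_pos: [0.5768, 0.1852, 0.1494]
orientation: [-3.122, 0.18, 0.22]
contact_force: [0.6, -0.5, -3.1]
grip_width: 0.0513
gripper_force: 63.3
```

```bash
python3 - <<'E'
from bench import r
from h import *
o=r.get_obs(); report(o)
for g in ((3,1,4,10),(3.5,1,3.3,6),(4,1,2.5,3)): delta(o,*g)
ph,xs,zs,C=pickle.load(open('C.pkl','rb'))
for p in (10,6,3,1,0,-1,-2): 
    i=list(ph).index(p)
    print(p,[(x,[float(z) for z in zs[C[i,list(xs).index(x)]>.2][[0,-1]]] if (C[i,list(xs).index(x)]>.2).any() else 0) for x in (2.5,3,3.5,4,4.5,5,5.5)])
E
```

```text
t 14.53 W(mm) X 2.8 Y 0.8 Z 4.8 phi 14.0 yaw 0.0 roll -0.1 F rack [ 0.6 -0.5 -3.1] M [-0.07 -0.38  0.  ] grip 63.338212966918945 0.051323912433720045
goal (3, 1, 4, 10) d [-0.2  0.2 -6. ] rot [ 0.52  3.92 -0.01] 3.9582642626854128
goal (3.5, 1, 3.3, 6) d [ -0.4   0.2 -11.9] rot [ 0.98  7.9  -0.01] 7.957978211708022
goal (4, 1, 2.5, 3) d [ -0.8   0.3 -16.5] rot [ 1.330e+00  1.088e+01 -1.000e-02] 10.957900608582227
10 [(2.5, [1.5, 8.0]), (3, [1.5, 8.5]), (3.5, [1.5, 8.5]), (4, [1.5, 8.0]), (4.5, [1.5, 7.0]), (5, [1.5, 6.0]), (5.5, [1.5, 5.5])]
6 [(2.5, [1.0, 8.0]), (3, [1.0, 8.0]), (3.5, [1.0, 7.5]), (4, [1.0, 6.5]), (4.5, [1.0, 6.0]), (5, [1.0, 5.0]), (5.5, [1.0, 3.5])]
3 [(2.5, [0.5, 8.0]), (3, [0.5, 7.5]), (3.5, [0.5, 6.5]), (4, [0.5, 5.5]), (4.5, [0.5, 4.5]), (5, [0.5, 3.0]), (5.5, [0.5, 2.0])]
1 [(2.5, [0.5, 8.0]), (3, [0.5, 7.5]), (3.5, [0.5, 6.0]), (4, [0.5, 4.5]), (4.5, [0.5, 3.5]), (5, [0.5, 2.5]), (5.5, [0.5, 0.5])]
0 [(2.5, 0), (3, [0.0, 7.0]), (3.5, [0.0, 5.5]), (4, [0.0, 4.0]), (4.5, [0.0, 3.0]), (5, [0.0, 1.5]), (5.5, [0.0, 0.0])]
-1 [(2.5, 0), (3, 0), (3.5, 0), (4, [0.0, 4.0]), (4.5, [0.0, 2.0]), (5, [0.0, 1.0]), (5.5, 0)]
-2 [(2.5, 0), (3, 0), (3.5, 0), (4, 0), (4.5, 0), (5, [0.0, 0.0]), (5.5, 0)]
```

>>> send_rows([
  {"dx": -0.1, "dy": 0.1, "dz": -3, "rx": 0.3, "ry": 2, "rz": 0},
  {"dx": -0.2, "dy": 0.1, "dz": -6, "rx": 0.5, "ry": 3.9, "rz": 0},
  {"dx": -0.3, "dy": 0.1, "dz": -9, "rx": 0.7, "ry": 5.9, "rz": 0},
  {"dx": -0.4, "dy": 0.2, "dz": -11.9, "rx": 1, "ry": 7.9, "rz": 0},
  {"dx": -0.4, "dy": 0.2, "dz": -11.9, "rx": 1, "ry": 7.9, "rz": 0},
])

```text
clock: 14.95
tcp_pos: [0.5762, 0.1854, 0.1373]
orientation: [-3.09, 0.178, 0.434]
contact_force: [0.0, 0.1, -2.5]
grip_width: 0.0512
gripper_force: 63.4
```

```bash
python3 - <<'E'
from bench import r
from h import *
o=r.get_obs(); report(o)
for g in ((4,1,2.5,3),(4,1,2,1),(4,1,1.5,0)): delta(o,*g)
E
```

```text
t 14.95 W(mm) X 3.4 Y 1.0 Z 3.1 phi 6.0 yaw 0.0 roll 0.0 F rack [ 0.   0.1 -2.5] M [-0.03 -0.63  0.02] grip 63.364137411117554 0.0512269018633458
goal (4, 1, 2.5, 3) d [-0.2  0.1 -4.5] rot [ 0.33  3.   -0.01] 3.0155204177521013
goal (4, 1, 2, 1) d [-0.9  0.1 -7.5] rot [ 0.56  4.98 -0.01] 5.015502475694705
goal (4, 1, 1.5, 0) d [-1.2  0.2 -9.2] rot [ 0.68  5.98 -0.01] 6.0154979768875565
```

>>> send_rows([
  {"dx": -0.1, "dy": 0, "dz": -2.2, "rx": 0.2, "ry": 1.5, "rz": 0},
  {"dx": -0.2, "dy": 0, "dz": -4.5, "rx": 0.3, "ry": 3, "rz": 0},
  {"dx": -0.5, "dy": 0.1, "dz": -6, "rx": 0.5, "ry": 4, "rz": 0},
  {"dx": -0.9, "dy": 0.1, "dz": -7.5, "rx": 0.6, "ry": 5, "rz": 0},
  {"dx": -0.9, "dy": 0.1, "dz": -7.5, "rx": 0.6, "ry": 5, "rz": 0},
])

```text
clock: 15.37
tcp_pos: [0.575, 0.1859, 0.1303]
orientation: [-3.062, 0.175, 0.569]
contact_force: [0.9, -0.1, -3.2]
grip_width: 0.0512
gripper_force: 63.4
```

```bash
python3 - <<'E'
from bench import r
from h import *
o=r.get_obs(); report(o)
for g in ((4,1,1,1),(4,1,0,1),(4.5,1,0,0),(4.7,1,0,-1)): delta(o,*g)
E
```

```text
t 15.37 W(mm) X 3.6 Y 1.2 Z 2.5 phi 0.9 yaw 0.0 roll 0.1 F rack [ 0.9 -0.  -3.2] M [ 0.01 -0.72  0.01] grip 63.407753705978394 0.05115040040004028
goal (4, 1, 1, 1) d [ 0.4 -0.3 -1.4] rot [-0.09 -0.05 -0.03] 0.10580741600789434
goal (4, 1, 0, 1) d [ 0.4 -0.3 -2.4] rot [-0.09 -0.05 -0.03] 0.10580741600789434
goal (4.5, 1, 0, 0) d [ 0.6 -0.4 -3.7] rot [ 0.03  0.94 -0.03] 0.9405714453103121
goal (4.7, 1, 0, -1) d [ 0.4 -0.3 -4.9] rot [ 0.14  1.93 -0.03] 1.9385958095922764
```

Almost upright with no contact. I'll lower in half-millimetre steps until the web is felt on the lip of the groove.

>>> send_rows([
  {"dx": 0.2, "dy": 0, "dz": -0.5, "rx": 0, "ry": 0, "rz": 0},
  {"dx": 0.4, "dy": 0, "dz": -1, "rx": 0, "ry": 0, "rz": 0},
  {"dx": 0.4, "dy": 0, "dz": -1.4, "rx": 0, "ry": 0, "rz": 0},
  {"dx": 0.4, "dy": 0, "dz": -1.4, "rx": 0, "ry": 0, "rz": 0},
])

```text
clock: 15.7
tcp_pos: [0.5753, 0.1862, 0.1294]
orientation: [-3.061, 0.175, 0.568]
contact_force: [0.7, 0.1, -3.0]
grip_width: 0.0514
gripper_force: 63.4
```

>>> send_rows([
  {"dx": 0, "dy": 0, "dz": -0.3, "rx": 0, "ry": 0, "rz": 0},
  {"dx": 0, "dy": 0, "dz": -0.5, "rx": 0, "ry": 0, "rz": 0},
  {"dx": 0, "dy": 0, "dz": -0.5, "rx": 0, "ry": 0, "rz": 0},
])

```text
clock: 15.95
tcp_pos: [0.5753, 0.1861, 0.1288]
orientation: [-3.061, 0.175, 0.569]
contact_force: [-0.2, -0.2, -2.7]
grip_width: 0.0519
gripper_force: 63.4
```

```bash
python3 - <<'E'
from bench import r
from h import *
o=r.get_obs(); report(o)
E
```

```text
t 15.95 W(mm) X 3.9 Y 1.5 Z 1.1 phi 0.9 yaw 0.0 roll 0.1 F rack [-0.2 -0.2 -2.7] M [-0.04 -0.69 -0.01] grip 63.40785026550293 0.05188506349041829
```

>>> send_rows([
  {"dx": 0, "dy": 0, "dz": -0.4, "rx": 0, "ry": 0, "rz": 0},
  {"dx": 0, "dy": 0, "dz": -0.4, "rx": 0, "ry": 0, "rz": 0},
  {"dx": 0, "dy": 0, "dz": -0.4, "rx": 0, "ry": 0, "rz": 0},
])

```text
clock: 16.2
tcp_pos: [0.5753, 0.1861, 0.1284]
orientation: [-3.061, 0.175, 0.569]
contact_force: [0.4, -0.1, -3.9]
grip_width: 0.0513
gripper_force: 63.4
```

>>> send_rows([
  {"dx": 0, "dy": 0, "dz": -0.4, "rx": 0, "ry": 0, "rz": 0},
  {"dx": 0, "dy": 0, "dz": -0.4, "rx": 0, "ry": 0, "rz": 0},
  {"dx": 0, "dy": 0, "dz": -0.4, "rx": 0, "ry": 0, "rz": 0},
])

```text
clock: 16.45
tcp_pos: [0.5753, 0.1861, 0.128]
orientation: [-3.061, 0.175, 0.569]
contact_force: [0.5, 0.1, -3.0]
grip_width: 0.0516
gripper_force: 63.4
```

```bash
python3 - <<'E'
from bench import r
from h import *
o=r.get_obs(); report(o)
E
```

```text
t 16.45 W(mm) X 3.9 Y 1.4 Z 0.2 phi 0.9 yaw 0.0 roll 0.1 F rack [ 0.5  0.2 -3. ] M [-0.   -0.71  0.02] grip 63.40781807899475 0.05163077576544367
```

>>> send_rows([
  {"dx": 0, "dy": 0, "dz": -0.4, "rx": 0, "ry": 0, "rz": 0},
  {"dx": 0, "dy": 0, "dz": -0.4, "rx": 0, "ry": 0, "rz": 0},
  {"dx": 0, "dy": 0, "dz": -0.4, "rx": 0, "ry": 0, "rz": 0},
])

```text
clock: 16.7
tcp_pos: [0.5753, 0.1861, 0.1276]
orientation: [-3.061, 0.175, 0.569]
contact_force: [0.5, -0.0, -3.6]
grip_width: 0.0515
gripper_force: 63.4
```

>>> send_rows([
  {"dx": 0, "dy": 0, "dz": -0.3, "rx": 0, "ry": 0, "rz": 0},
  {"dx": 0, "dy": 0, "dz": -0.3, "rx": 0, "ry": 0, "rz": 0},
  {"dx": 0, "dy": 0, "dz": -0.3, "rx": 0, "ry": 0, "rz": 0},
])

```text
clock: 16.95
tcp_pos: [0.5754, 0.1861, 0.1274]
orientation: [-3.061, 0.175, 0.569]
contact_force: [-0.8, 0.8, -2.8]
grip_width: 0.0511
gripper_force: 63.4
```

>>> send_rows([
  {"dx": 0, "dy": 0, "dz": -0.4, "rx": 0, "ry": 0, "rz": 0},
  {"dx": 0, "dy": 0, "dz": -0.4, "rx": 0, "ry": 0, "rz": 0},
  {"dx": 0, "dy": 0, "dz": -0.4, "rx": 0, "ry": 0, "rz": 0},
])

```text
clock: 17.2
tcp_pos: [0.5753, 0.1861, 0.1272]
orientation: [-3.061, 0.175, 0.569]
contact_force: [-0.1, -0.3, -0.7]
grip_width: 0.0513
gripper_force: 63.7
```

```bash
python3 - <<'E'
from bench import r
from h import *
o=r.get_obs(); report(o)
E
```

```text
t 17.20 W(mm) X 3.9 Y 1.5 Z -0.6 phi 0.9 yaw 0.0 roll 0.1 F rack [-0.  -0.3 -0.7] M [-0.05 -0.15  0.  ] grip 63.65007519721985 0.05125822284791267
```

Web contact felt: the supported weight dropped from 3.3 to 0.7 N. Now the last 3° of turn, pivoting on the groove edge.

```bash
python3 - <<'E'
from bench import r
from h import *
o=r.get_obs()
for g in ((3.9,1.5,-.6,0),(4.2,1.5,-.6,-.5),(4.5,1.5,-.6,-1),(5,1.5,-.65,-2.2)): delta(o,*g)
E
```

```text
goal (3.9, 1.5, -0.6, 0) d [-0.4 -0.  -1.2] rot [-0.02  0.93 -0.04] 0.9361098083030202
goal (4.2, 1.5, -0.6, -0.5) d [-0.3 -0.  -1.8] rot [ 0.04  1.43 -0.04] 1.43278332263301
goal (4.5, 1.5, -0.6, -1) d [-0.2 -0.1 -2.4] rot [ 0.1   1.93 -0.04] 1.931174331954786
goal (5, 1.5, -0.65, -2.2) d [-0.2 -0.1 -4. ] rot [ 0.23  3.12 -0.04] 3.1294076726509377
```

>>> send_rows([
  {"dx": -0.2, "dy": 0, "dz": -0.6, "rx": 0, "ry": 0.5, "rz": 0},
  {"dx": -0.3, "dy": 0, "dz": -1.2, "rx": 0, "ry": 0.9, "rz": 0},
  {"dx": -0.3, "dy": 0, "dz": -1.2, "rx": 0, "ry": 0.9, "rz": 0},
  {"dx": -0.3, "dy": 0, "dz": -1.2, "rx": 0, "ry": 0.9, "rz": 0},
])

```text
clock: 17.53
tcp_pos: [0.5753, 0.1862, 0.1259]
orientation: [-3.057, 0.175, 0.593]
contact_force: [0.7, -0.3, 1.5]
grip_width: 0.0514
gripper_force: 63.9
```

```bash
python3 - <<'E'
from bench import r
from h import *
o=r.get_obs(); report(o)
E
```

```text
t 17.53 W(mm) X 4.2 Y 1.6 Z -0.8 phi 0.0 yaw 0.0 roll 0.0 F rack [ 0.8 -0.2  1.5] M [-0.01 -0.04 -0.01] grip 63.93467903137207 0.051403694271636505
```

>>> send_rows([
  {"dx": 0.1, "dy": 0, "dz": -0.4, "rx": 0, "ry": 0.5, "rz": 0},
  {"dx": 0.2, "dy": 0, "dz": -1, "rx": 0.1, "ry": 1, "rz": 0},
  {"dx": 0.2, "dy": 0, "dz": -1, "rx": 0.1, "ry": 1, "rz": 0},
  {"dx": 0.2, "dy": 0, "dz": -1, "rx": 0.1, "ry": 1, "rz": 0},
])

```text
clock: 17.87
tcp_pos: [0.5758, 0.1861, 0.1247]
orientation: [-3.051, 0.175, 0.619]
contact_force: [1.6, 0.3, 1.7]
grip_width: 0.0518
gripper_force: 64.1
```

```bash
python3 - <<'E'
from bench import r
from h import *
o=r.get_obs(); report(o)
E
```

```text
t 17.87 W(mm) X 5.0 Y 1.6 Z -0.7 phi -0.9 yaw 0.0 roll 0.0 F rack [1.6 0.5 1.7] M [ 0.08 -0.55 -0.08] grip 64.08142447471619 0.0517596936418308
```

>>> send_rows([
  {"dx": 0, "dy": 0, "dz": -0.3, "rx": 0, "ry": 0.3, "rz": 0},
  {"dx": 0, "dy": 0, "dz": -0.5, "rx": 0, "ry": 0.5, "rz": 0},
  {"dx": 0, "dy": 0, "dz": -0.5, "rx": 0, "ry": 0.5, "rz": 0},
])

```text
clock: 18.12
tcp_pos: [0.5758, 0.1862, 0.1242]
orientation: [-3.049, 0.175, 0.632]
contact_force: [3.5, 0.2, 0.8]
grip_width: 0.0514
gripper_force: 63.9
```

```bash
python3 - <<'E'
from bench import r
from h import *
o=r.get_obs(); report(o)
E
```

```text
t 18.12 W(mm) X 5.3 Y 1.6 Z -0.6 phi -1.4 yaw 0.0 roll -0.0 F rack [3.4 0.6 0.8] M [ 0.13 -0.96  0.  ] grip 63.93251895904541 0.051415324417758965
```

The foot pad is touching (Fx +3.4 N). I'll ease outward slightly while finishing the turn.

>>> send_rows([
  {"dx": 0.3, "dy": 0, "dz": -0.3, "rx": 0, "ry": 0.3, "rz": 0},
  {"dx": 0.5, "dy": -0.1, "dz": -0.6, "rx": 0.1, "ry": 0.6, "rz": 0},
  {"dx": 0.5, "dy": -0.1, "dz": -0.6, "rx": 0.1, "ry": 0.6, "rz": 0},
])

```text
clock: 18.37
tcp_pos: [0.5761, 0.1861, 0.1235]
orientation: [-3.044, 0.175, 0.649]
contact_force: [4.1, 1.0, -0.2]
grip_width: 0.0512
gripper_force: 63.9
```

```bash
python3 - <<'E'
from bench import r
from h import *
o=r.get_obs(); report(o)
E
```

```text
t 18.37 W(mm) X 5.9 Y 1.6 Z -0.6 phi -2.1 yaw 0.0 roll -0.0 F rack [ 3.9  1.4 -0.2] M [ 0.21 -1.23 -0.09] grip 63.940783739089966 0.05120074296464445
```

>>> send_rows([
  {"dx": 0.3, "dy": 0, "dz": -0.1, "rx": 0, "ry": 0, "rz": 0},
  {"dx": 0.3, "dy": 0, "dz": -0.1, "rx": 0, "ry": 0, "rz": 0},
  {"dx": 0.3, "dy": 0, "dz": -0.1, "rx": 0, "ry": 0, "rz": 0},
])

```text
clock: 18.62
tcp_pos: [0.5761, 0.1861, 0.1235]
orientation: [-3.045, 0.175, 0.649]
contact_force: [2.9, 0.5, -0.3]
grip_width: 0.0514
gripper_force: 63.9
```

```bash
python3 - <<'E'
from bench import r
from h import *
o=r.get_obs(); report(o)
f=grab(r,'side'); cv2.imwrite('pics/hang.png',cv2.resize(f['frame'][170:330,220:400],(675,600),interpolation=2))
E
```

```text
t 18.62 W(mm) X 5.9 Y 1.6 Z -0.5 phi -2.1 yaw 0.0 roll -0.0 F rack [ 2.8  0.9 -0.3] M [ 0.27 -1.28 -0.11] grip 63.92277717590332 0.0513870397595301
```

View pics/hang.png

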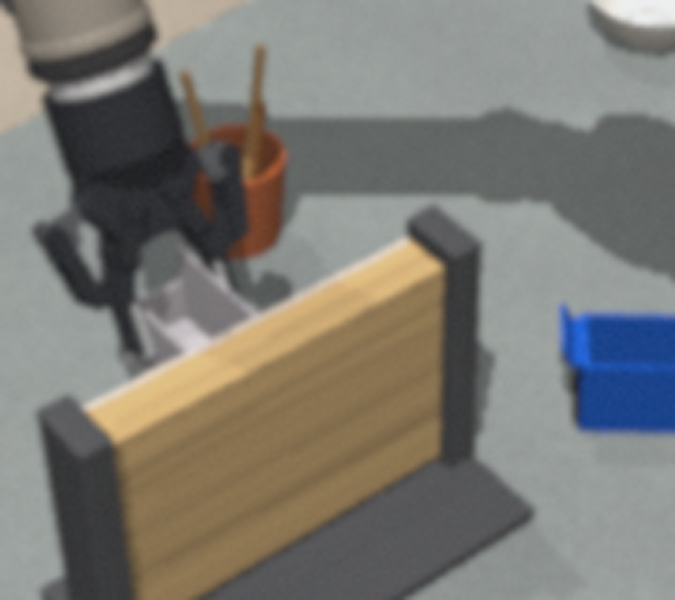

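The picture shows the bin hanging square behind the board at (200,320), between the fingers and clear of the pot. Web, lip and pad are all felt. I'll ease the grip, then open.

>>> send_rows([
  {"dx": 0, "dy": 0, "dz": 0, "rx": 0, "ry": 0, "rz": 0},
  {"dx": 0, "dy": 0, "dz": 0, "rx": 0, "ry": 0, "rz": 0},
  {"dx": 0, "dy": 0, "dz": 0, "rx": 0, "ry": 0, "rz": 0},
], newtons=20)

```text
clock: 18.92
tcp_pos: [0.5761, 0.1861, 0.1235]
orientation: [-3.045, 0.175, 0.649]
contact_force: [3.5, 0.0, -1.2]
grip_width: 0.0514
gripper_force: 63.9
```

>>> send_rows([
  {"dx": 0, "dy": 0, "dz": 0, "rx": 0, "ry": 0, "rz": 0},
  {"dx": 0, "dy": 0, "dz": 0, "rx": 0, "ry": 0, "rz": 0},
  {"dx": 0, "dy": 0, "dz": 0, "rx": 0, "ry": 0, "rz": 0},
], jaw=55)

```text
clock: 19.17
tcp_pos: [0.575, 0.1859, 0.1234]
orientation: [-3.045, 0.174, 0.653]
contact_force: [-0.2, -0.9, -0.4]
grip_width: 0.0548
gripper_force: 0.0
```

>>> send_rows([
  {"dx": 0, "dy": 0, "dz": 0, "rx": 0, "ry": 0, "rz": 0},
  {"dx": 0, "dy": 0, "dz": 0, "rx": 0, "ry": 0, "rz": 0},
  {"dx": 0, "dy": 0, "dz": 0, "rx": 0, "ry": 0, "rz": 0},
  {"dx": 0, "dy": 0, "dz": 0, "rx": 0, "ry": 0, "rz": 0},
], jaw=74)

```text
clock: 19.5
tcp_pos: [0.5759, 0.186, 0.1236]
orientation: [-3.045, 0.175, 0.65]
contact_force: [0.8, 0.2, -0.4]
grip_width: 0.0741
gripper_force: 0.0
```

```bash
python3 - <<'E'
from bench import r
from h import *
o=r.get_obs(); report(o); M=R.from_rotvec(o['orientation']).as_matrix(); print('back-out dir x70mm',-70*M[:,2])
E
```

```text
t 19.50 W(mm) X 5.7 Y 1.5 Z -0.5 phi -2.1 yaw 0.0 roll -0.0 F rack [ 0.8  0.3 -0.4] M [-0.02 -0.43  0.  ] grip 0.0 0.0741186196563866
back-out dir x70mm [28.38400043 -3.23159054 63.90544063]
```

Released. I'll back out along the tool axis.

>>> send_rows([
  {"dx": 4, "dy": -0.4, "dz": 9, "rx": 0, "ry": 0, "rz": 0},
  {"dx": 12, "dy": -1.4, "dz": 27, "rx": 0, "ry": 0, "rz": 0},
  {"dx": 20, "dy": -2.3, "dz": 45, "rx": 0, "ry": 0, "rz": 0},
  {"dx": 28, "dy": -3.2, "dz": 64, "rx": 0, "ry": 0, "rz": 0},
  {"dx": 40, "dy": -4.6, "dz": 90, "rx": 0, "ry": 0, "rz": 0},
])

```text
clock: 19.92
tcp_pos: [0.6155, 0.1813, 0.2141]
orientation: [-3.045, 0.174, 0.653]
contact_force: [0.2, 0.3, -0.8]
grip_width: 0.0743
gripper_force: 0.0
```

>>> send_rows([
  {"dx": 5, "dy": 0, "dz": 25, "rx": 0, "ry": 0, "rz": 0},
  {"dx": 5, "dy": 0, "dz": 50, "rx": 0, "ry": 0, "rz": 0},
  {"dx": 5, "dy": 0, "dz": 60, "rx": 0, "ry": 0, "rz": 0},
  {"dx": 5, "dy": 0, "dz": 60, "rx": 0, "ry": 0, "rz": 0},
  {"dx": 5, "dy": 0, "dz": 60, "rx": 0, "ry": 0, "rz": 0},
])

```text
clock: 20.33
tcp_pos: [0.621, 0.1814, 0.2734]
orientation: [-3.045, 0.174, 0.648]
contact_force: [-0.4, -0.2, 0.4]
grip_width: 0.0737
gripper_force: 0.0
```

>>> send_rows([
  {"dx": 0, "dy": 0, "dz": 0, "rx": 0, "ry": 0, "rz": 0},
  {"dx": 0, "dy": 0, "dz": 0, "rx": 0, "ry": 0, "rz": 0},
  {"dx": 0, "dy": 0, "dz": 0, "rx": 0, "ry": 0, "rz": 0},
])

```text
clock: 20.58
tcp_pos: [0.6203, 0.1812, 0.272]
orientation: [-3.045, 0.175, 0.653]
contact_force: [0.2, 0.8, 1.2]
grip_width: 0.0743
gripper_force: 0.0
```

```bash
python3 - <<'E'
from bench import r
from h import *
o=r.get_obs(); print(o['tcp_pos'],o['contact_force'],o['clock'])
f=grab(r,'side'); cv2.imwrite('pics/end.png',cv2.resize(f['frame'][170:330,220:400],(675,600),interpolation=2))
P=cloud(f); Q=((P-O-[0,0,H0]).reshape(-1,3)@Rz(YAW).as_matrix()*1e3)
q=Q[(Q[:,0]>4)&(Q[:,0]<120)&(abs(Q[:,1])<35)&(Q[:,2]>-50)&(Q[:,2]<30)]
print(len(q),np.percentile(q,[2,50,98],axis=0)); t=q[(q[:,2]>-5)]; a=np.polyfit(t[:,0],t[:,2],1); print('rim slope deg',np.degrees(np.arctan(a[0])),'rim Z at X60',np.polyval(a,60))
E
```

```text
[0.62034741 0.18123548 0.27199447] [0.21844039 0.81510311 1.21620751] 20.5833
560 [[ 39.68998458 -23.76881755 -47.32185503]
 [ 88.68541949  -9.13707849 -20.47929686]
 [116.28508636  28.94444321   2.5496565 ]]
rim slope deg -1.6609732967770585 rim Z at X60 -0.14535126263909404
```

View pics/end.png

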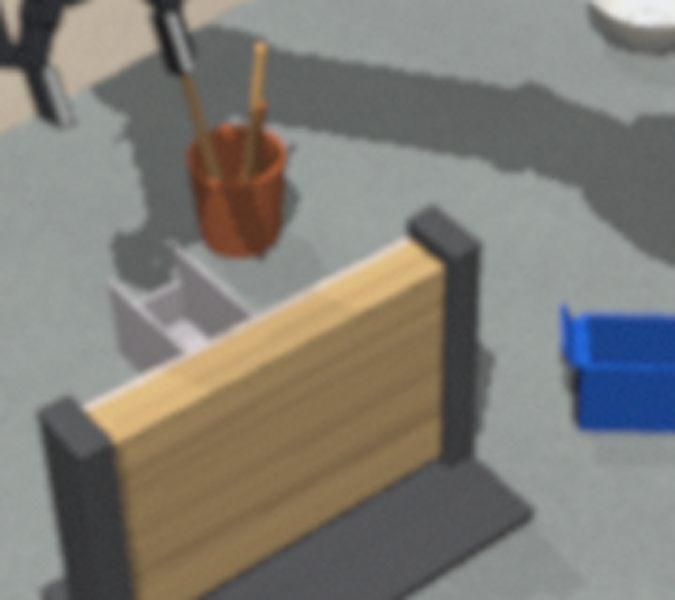

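The bin hangs level at the middle of the board (crop (180,310)), droops about 2°, and its rim is about where it should be. The gripper is clear of everything. Handing in.

```bash
python3 -c "
from bench import r
print(r.hand_in())"
```

```text
the job is handed in; nothing more can be done
None
```

The steel bin hangs in the upper groove near the middle of the board, drooping about 2° with its foot pad on the board; I released it, moved the gripper clear and handed the job in at about 20.6 s, but the hand-in returned no verdict.

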